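# Pin back the sprung keeper and stack the moulds in their cradle

### The job

Swing the cradle's sprung keeper arm back, clear of the cradle, and pin it there with the wood-headed steel pin from the tool stand, pushed fully down into the hole in the cradle's end block. Then stack the two clay moulds, which look alike, flat and squarely in the cradle, the heavier one (lift them to tell) at the bottom and the lighter on top of it. Leave the pin standing in its hole, keeping the arm back, and leave the other things on the bench where they are.

Things in the scene. Friction and masses are not known exactly. Their poses are not given: they have to be found in the camera images.
- cradle: Fixed mould cradle; origin on the bench under the cradle's centre. 10 mm base with metal corner lugs and a low end wall, 65 mm tall, round a place 124 mm long (its y) and 76 mm wide (its x); the long sides are open for 84 mm between lugs, room for fingers. At its +y end (y 70 to 160, x -55 to 145 mm) a solid wooden end block, top 95 mm above the bench, carries pivot and pin hole.
- cradle_floor (a point): Centre of the cradle's floor, 10 mm above the bench; axes those of the cradle. Moulds lie with their length along its y, the centre of the lower one 20 mm above this point and that of the upper one 60 mm above.
- pin_hole (a point): Centre of the mouth of the pin hole in the top of the end block, 95 mm above the bench, at x 90, y 108 mm in the cradle's frame. Round, upright, 23 mm across with a 4 mm chamfer at the mouth, 40 mm deep, closed at the bottom.
- keeper (a joint): Angle of the keeper, a flat steel arm 20 mm wide, tip 200 mm from its upright pivot, from 100 to 124 mm above the bench. 0: at rest on its stop, along the cradle's -y, right over the cradle. Grows anticlockwise seen from above, to 1.9; at 1.57 it points along the cradle's +x. A spring drives it back to 0 (0.1 N m at 0, 0.4 N m at 1.5): it does not stay by itself.
- keeper_pivot (a point): Upright pivot axis of the keeper, at x 0, y 130 mm in the cradle's frame, 112 mm above the bench (half-way up the arm). The pin, held by its head with its tip just above the end block, can itself push the arm: shank against the arm's -x flank ~95 mm from the pivot, swept round until it stands over the hole, then lowered. The arm then leans on it at ~1.45 rad.
- keeper_tip (a point): Tip of the keeper arm, on its centre line, 200 mm from the pivot, half-way up (112 mm above the bench).
- stand: The fixed tool stand: a pale wooden block 130 x 60 x 60 mm (its x, y, z), origin under its centre. The pin stands in a 20 mm hole, 45 mm deep, at its x -35 mm; two round wooden tool handles, up to 135 mm above the bench, are fixed at its x about +40 mm.
- pin_head (a point): The pin, upright: steel shank 16 mm across, 76 mm long, with a 6 mm conical tip, under a dark wooden head 40 x 18 x 40 mm (its x, y, z). Point: centre of the head, 95 mm above the tip. Grip the head across its y (18 mm). 0.12 kg. It starts loose in the stand's hole, this point about 110 mm above the bench.
- pin_tip (a point): Lower end of the pin. When fully down in the pin hole it is 55 mm above the bench.
- mould_a_mid (a point): A fired-clay press mould: a terracotta-brown brick 110 x 62 x 40 mm (its x, y, z) with a thin dark seam, lying flat on the bench. Point: its centre, 20 mm above its underside; x along its length. The two moulds look exactly alike: one is cast hollow (0.22 to 0.28 kg), the other solid (0.48 to 0.60 kg); only lifting tells which.
- mould_b_mid (a point): A fired-clay press mould: a terracotta-brown brick 110 x 62 x 40 mm (its x, y, z) with a thin dark seam, lying flat on the bench. Point: its centre, 20 mm above its underside; x along its length. The two moulds look exactly alike: one is cast hollow (0.22 to 0.28 kg), the other solid (0.48 to 0.60 kg); only lifting tells which.
- jar_foot (a point): Bystander, to be left where it is: a lidded glaze jar, 72 mm across and 85 mm tall, among the moulds. Point: centre of its underside.
- bowl_foot (a point): Bystander, to be left where it is: a white bowl, 100 mm across and 50 mm tall. Point: centre of its underside.
- mug_foot (a point): Bystander, to be left where it is: a blue cup, 80 mm across and 90 mm tall. Point: centre of its underside.
- can_foot (a point): Bystander, to be left where it is: a metal can, 70 mm across and 110 mm tall. Point: centre of its underside.
- spatula: Bystander, to be left where it is: a spatula 200 mm long lying beyond the moulds.
There are look-alikes about, which are no part of the job. What is shaped like the part that bears mould_b_mid but purple is not meant.

How it is judged:
By the outcome, as a careful person would: the job done as asked, in the order asked, and still so for the second after the job is handed in, with the robot touching nothing.
It also fails if it takes over 72 s, if anything falls off the work surface, if the arm or the gripper's body presses on something with over 40 N, if the wrist force passes 120 N, or if a joint passes its speed limit or range.

### The arm

A 6-joint arm with a two-finger parallel gripper is mounted at the origin on the work surface. World frame = base frame: x ahead of the robot, y to its left, z up, the work surface at z = 0. Lengths are in m, angles in rad, forces in N, time in s.
With the tool pointing down it reaches from about 0.25 to 0.725 m from the base axis. Payload 4 kg.
Tool frame: the origin (TCP) lies at the centre of the arm's flange, where the gripper is bolted on; the fingertips stand 173 mm ahead of it and the grasp point (between the pads) lies 155 mm ahead of it; x points along the fingers, z is the direction in which the jaws open and shut, and the axes are right-handed (so a half turn about x gives the same grasp; the last joint's range is limited). The gripper opens to 85 mm and grips with 20 to 120 N. Pads are 22 mm wide; open, the fingers measure 114 mm over their backs; the gripper's body (76 mm by 85 mm) begins 54 mm behind the grasp point. The pads swing forward as they close: fully open they stand 13 mm farther back than shut.
Start: joints at [-1.261, 0.241, 0.005, 1.335, 0, 1.571], TCP at [0.152, -0.476, 0.405] pointing down, gripper open.
Joint ranges: [-2.72, 2.72], [-1.05, 1.87], [-1.09, 1.28], [-1.99, 2.15], [-1.42, 1.44], [-3.14, 3.14]. Speed limits (rad/s): [2.79, 2.79, 3.14, 3.14, 3.14, 3.14].

### API

Orientations are given as a unit quaternion [x, y, z, w].
In Python, from workcell import bot gives the robot as it stands.
- The arm moves only by the tool arm_command, never from a script. Its argument "moves" is one flat list of numbers, 7 for each row, row after row: the shift along the tool's x, y, z in m, then the turn, a rotation vector about the tool's x, y, z in rad, then the closure, from -1 (fully open) to 1 (shut). A call has 1 to 20 rows; each row shifts and turns the pose as measured when the row begins, along the tool's axes as they then stand; what a row does not reach is not made up. A row lasts 1/12 s, in which the tool goes at most 41.7 mm and 7.16 degrees, less where a joint would pass 70% of its speed; a pose out of reach is approached as far as the arm can. A call with a gripper value outside its range is refused whole. The fingers move at their own pace and stop on an object; the grip force is fixed at half the most. Time passes only in rows, so rows that do not move let the fingers close. It gives the time, the measured TCP pose, the force and the opening at its end, in the units of the state.
- bot.get_obs(): the state, without advancing time (a new reading comes with each control period).
- bot.camera(name): name is "side" or "top" or "wrist"; returns the picture (480x640x3 uint8, red, green, blue); there is no depth.
- bot.get_calibration(name): a dict with "mtx" (3x3 intrinsics, pixels), "world_from_camera" (4x4, takes a point from camera to world coordinates); the wrist camera has in their place "mount" (4x4, takes a point from camera to tool coordinates, whose origin is the TCP and whose axes are the tool frame's). Camera axes: x right, y up, looking along -z (the intrinsics and any distortion apply to the point x, -y, -z); pixel columns grow to the right and rows downward; lengths in m; the calibration is good to about 2 mm. A picture is of the moment at which its call begins: read the wrist's pose just before it. get_calibration takes no time and is no camera call.
- bot.job_done(): hands the job in, once; it reports no verdict.
The state is a dict: "clock": time; "joint_pos": joint angles; "joint_vel": joint speeds; "tau": joint torques, N m; "eef_pos": TCP position; "tool_rot": TCP orientation; "ft_force": force on the tool from outside, world axes, zero at the start; "ft_torque": the same for the moment, N m; "grip_width": finger opening in m.
Only numpy, scipy, OpenCV 4.12 (cv2) and the standard library are available. Lean on these libraries where they do the work, as an engineer would, in place of code of your own. Each camera call takes 0.05 s, during which the arm holds its last target.

## Working session

There is one attempt and no reset: what is moved stays moved. The work goes in short steps, Python scripts to look and compute and a tool call to move; the robot and the scene stay as the last step left them, time stands still between calls to the robot, and variables do not carry over. Pictures are saved under pics/ and viewed, and the job is handed in when it is done.

Besides the shell and the picture viewer there is one more tool, called after "Emit:" by a JSON object that holds its "method" and its "body", one argument or row to a line. arm_command: Moves the arm, as the interface text tells. Its arguments: {"type":"object","properties":{"moves":{"type":"array"}},"required":["moves"]}

```bash
ls; mkdir -p pics; python3 - <<'E'
from workcell import bot
import cv2,numpy as np
np.set_printoptions(precision=4,suppress=True)
print(bot.get_obs())
for n in ["top","side","wrist"]:
    im=bot.camera(n); cv2.imwrite(f"pics/{n}0.png",im[:,:,::-1]); print(n,bot.get_calibration(n))
E
```

```text
pics
{'clock': 0.0, 'joint_pos': array([-1.261 ,  0.2414,  0.0037,  1.3352,  0.    ,  1.5708]), 'joint_vel': array([-0.0018,  0.0023,  0.0002, -0.0017,  0.0003,  0.0009]), 'tau': array([  0.0012, -37.2318,  25.2409,   0.0171,  -0.    ,  -0.    ]), 'eef_pos': array([ 0.1523, -0.4759,  0.4038]), 'tool_rot': array([ 0.4173,  0.5718, -0.4164,  0.5705]), 'ft_force': array([-0.2023, -0.0277,  0.1833]), 'ft_torque': array([ 0.0431,  0.0304, -0.0006]), 'grip_width': 0.08541342199539563}
top {'mtx': array([[535.6015,   0.    , 324.9386],
       [  0.    , 535.6015, 246.0771],
       [  0.    ,   0.    ,   1.    ]]), 'world_from_camera': array([[ 0.0274,  0.981 , -0.192 ,  0.2413],
       [-0.9994,  0.0312,  0.0168, -0.0539],
       [ 0.0224,  0.1915,  0.9812,  1.4897],
       [ 0.    ,  0.    ,  0.    ,  1.    ]])}
side {'mtx': array([[496.2027,   0.    , 318.5223],
       [  0.    , 496.2027, 236.3603],
       [  0.    ,   0.    ,   1.    ]]), 'world_from_camera': array([[-0.9827,  0.12  , -0.1408,  0.3282],
       [-0.185 , -0.6455,  0.741 ,  0.93  ],
       [-0.002 ,  0.7543,  0.6565,  0.9774],
       [ 0.    ,  0.    ,  0.    ,  1.    ]])}
wrist {'mtx': array([[423.8566,   0.    , 328.0919],
       [  0.    , 423.8566, 235.7194],
       [  0.    ,   0.    ,   1.    ]]), 'mount': array([[ 0.0006,  0.2634, -0.9647,  0.0311],
       [-0.0006,  0.9647,  0.2634,  0.0667],
       [ 1.    ,  0.0004,  0.0008, -0.0012],
       [ 0.    ,  0.    ,  0.    ,  1.    ]])}
```

View pics/top0.png

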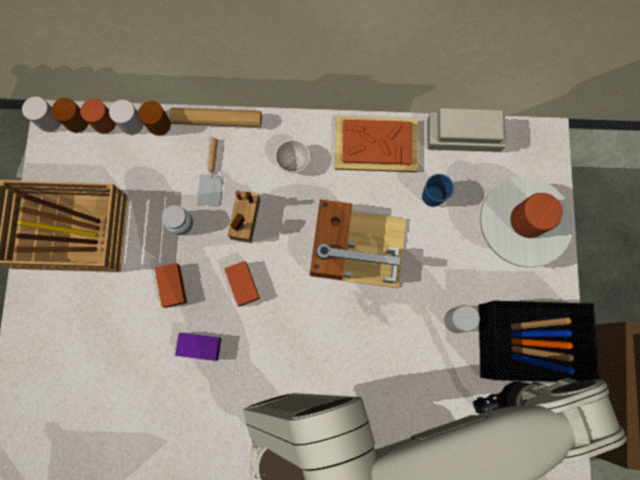

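View pics/side0.png

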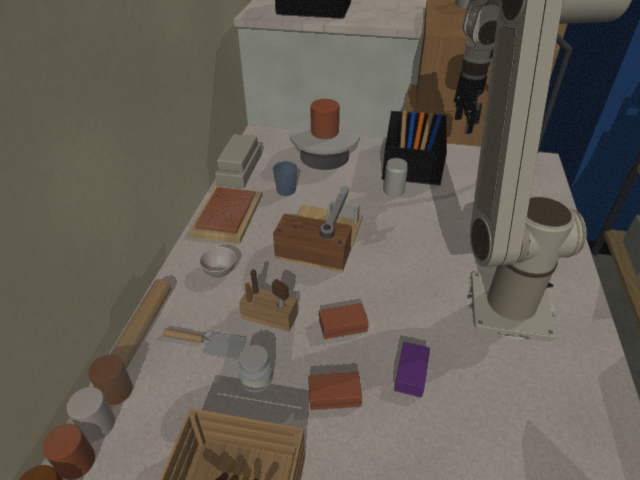

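View pics/wrist0.png

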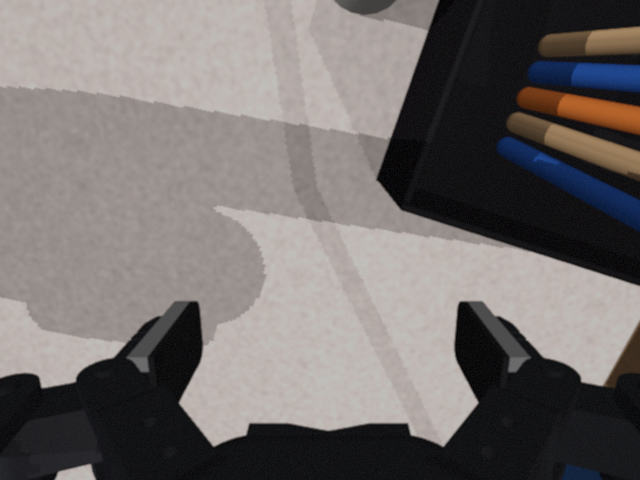

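```bash
python3 - <<'E'
import cv2
t=cv2.imread("pics/top0.png")
a=cv2.resize(t[180:300,140:300],None,fx=5,fy=5,interpolation=cv2.INTER_CUBIC);cv2.imwrite("pics/c1.png",a)
b=cv2.resize(t[190:300,295:425],None,fx=5.4,fy=5.4,interpolation=cv2.INTER_CUBIC);cv2.imwrite("pics/c2.png",b)
s=cv2.imread("pics/side0.png")
b=cv2.resize(s[250:410,220:430],None,fx=3.7,fy=3.7,interpolation=cv2.INTER_CUBIC);cv2.imwrite("pics/c3.png",b)
E
```

```text
(no output)
```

View pics/c1.png

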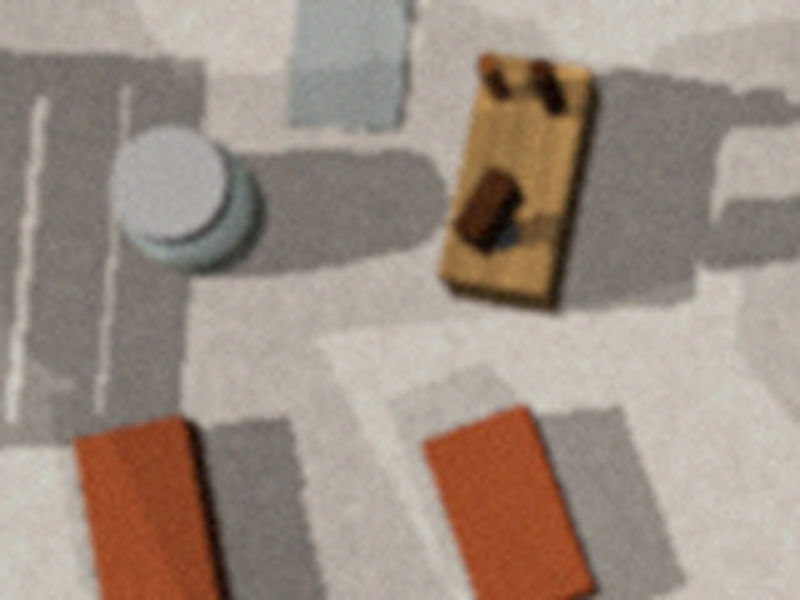

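View pics/c2.png

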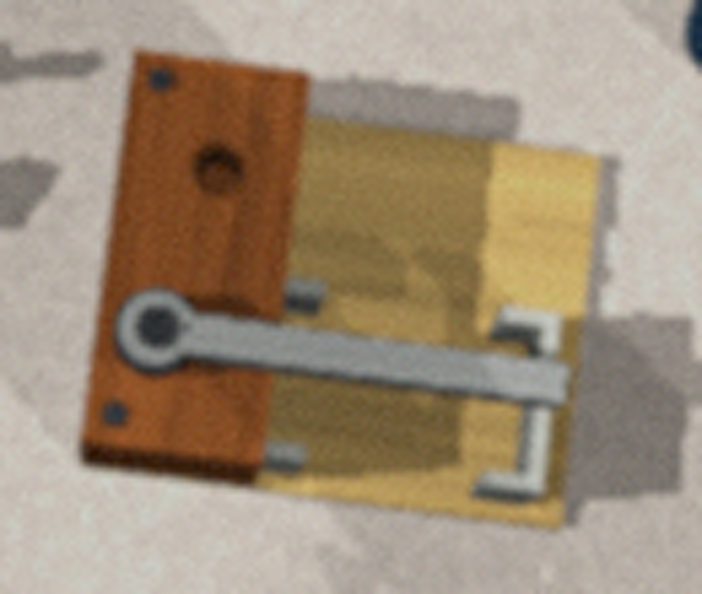

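View pics/c3.png

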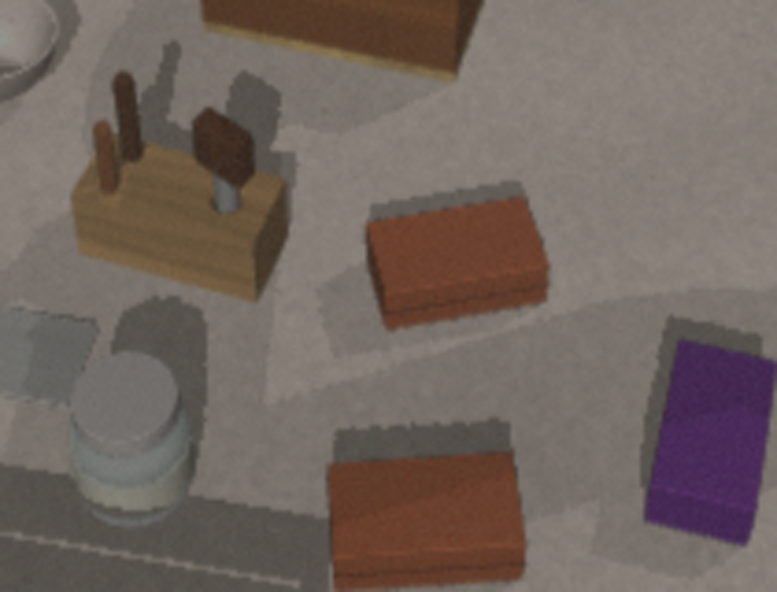

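```bash
cat > h.py <<'E'
import numpy as np, cv2
from scipy.optimize import least_squares
from scipy.spatial.transform import Rotation as R
from workcell import bot
np.set_printoptions(precision=4,suppress=True)
def cam(n,obs=None):
    c=bot.get_calibration(n)
    if n=="wrist":
        T=np.eye(4);T[:3,:3]=R.from_quat(obs["tool_rot"]).as_matrix();T[:3,3]=obs["eef_pos"]
        return c["mtx"],T@c["mount"]
    return c["mtx"],c["world_from_camera"]
def proj(C,P):
    K,T=C;P=np.atleast_2d(P);p=(P-T[:3,3])@T[:3,:3]
    q=np.stack([p[:,0],-p[:,1],-p[:,2]],1)@K.T
    return q[:,:2]/q[:,2:]
def ray(C,uv,z):
    K,T=C;uv=np.atleast_2d(uv);d=np.c_[uv,np.ones(len(uv))]@np.linalg.inv(K).T
    d=d*[1,-1,-1]@T[:3,:3].T
    return T[:3,3]+d*((z-T[2,3])/d[:,2])[:,None]
def fit(C,L,uv,x0):  # planar pose x,y,yaw ; C list of cams per obs
    def P(v):
        c,s=np.cos(v[2]),np.sin(v[2]);L_=np.asarray(L,float)
        return np.c_[v[0]+c*L_[:,0]-s*L_[:,1],v[1]+s*L_[:,0]+c*L_[:,1],L_[:,2]]
    def f(v):
        p=P(v);return np.concatenate([proj(C[i],p[i])[0]-uv[i] for i in range(len(uv))])
    r=least_squares(f,x0,loss='soft_l1');return r.x,f(r.x).reshape(-1,2)
E
python3 - <<'E'
from h import *
t=cam("top")
uv=np.array([[137,52],[308,75],[85,443],[255,470],[158,325],[218,170]])/5.4+[295,190]-.4
L=[[.145,.16,.095],[.145,.07,.095],[-.055,.16,.095],[-.055,.07,.095],[0,.13,.124],[.09,.108,.095]]
x,r=fit([t]*6,L,uv,[.45,-.05,0]);print("cradle",x);print(r)
def w(v,p):
    c,s=np.cos(v[2]),np.sin(v[2]);return [v[0]+c*p[0]-s*p[1],v[1]+s*p[0]+c*p[1]]
print("hole",w(x,[.09,.108]),"pivot",w(x,[0,.13]))
s=cam("side")
for p in L: print(proj(s,np.r_[w(x,p),p[2]]))
# stand top corners crop c1
uv=np.array([[485,55],[597,70],[443,280],[553,302]])/5+[140,180]-.4
print("stand",ray(t,uv,.06))
uv=np.array([[490,210],[506,176],[474,241]])/5+[140,180]-.4
print("pinhead",ray(t,uv,.13))
print("side pin pred",proj(s,ray(t,uv[:1],.13)))
E
python3 - <<'E'
import cv2
s=cv2.imread("pics/side0.png")
b=cv2.resize(s[180:280,260:380],None,fx=6,fy=6,interpolation=cv2.INTER_CUBIC);cv2.imwrite("pics/c4.png",b)
t=cv2.imread("pics/top0.png")
b=cv2.resize(t[250:320,145:270],None,fx=6.4,fy=6.4,interpolation=cv2.INTER_CUBIC);cv2.imwrite("pics/c5.png",b)
E
```

```text
cradle [ 0.4825 -0.2027 -0.1045]
[[-0.7615 -0.3045]
 [ 0.6203 -0.1267]
 [-1.2984  0.0156]
 [ 1.172  -0.4101]
 [-0.5212  0.9814]
 [ 0.7309  0.039 ]]
hole [np.float64(0.5832445468170412), np.float64(-0.10467389103648757)] pivot [np.float64(0.496030969812471), np.float64(-0.07340422544716774)]
[[272.7367 232.5496]]
[[283.8319 212.9464]]
[[343.6446 246.5323]]
[[351.7442 225.6511]]
[[326.8619 227.3476]]
[[297.855  224.5534]]
stand [[0.6696 0.1702 0.06  ]
 [0.6631 0.108  0.06  ]
 [0.5417 0.1855 0.06  ]
 [0.5314 0.1252 0.06  ]]
pinhead [[0.565  0.1517 0.13  ]
 [0.5835 0.1445 0.13  ]
 [0.5482 0.159  0.13  ]]
side pin pred [[281.4613 282.4848]]
```

View pics/c4.png

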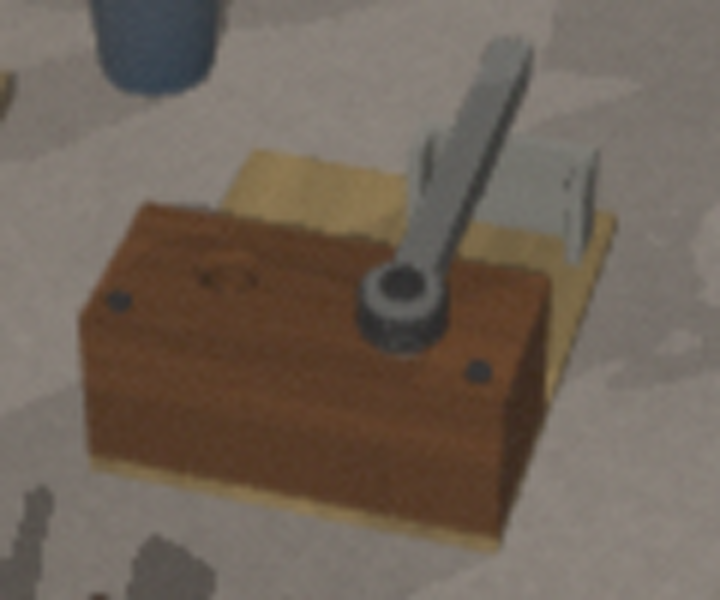

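View pics/c5.png

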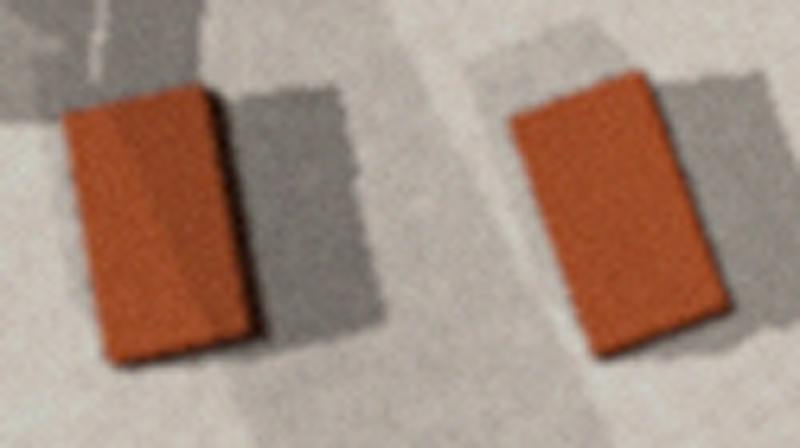

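```bash
python3 - <<'E'
from h import *
t=cam("top");s=cam("side")
def w(v,p):
    c,s_=np.cos(v[2]),np.sin(v[2]);return np.array([v[0]+c*p[0]-s_*p[1],v[1]+s_*p[0]+c*p[1]])
L=[[.145,.16,.095],[.145,.07,.095],[-.055,.16,.095],[-.055,.07,.095],[0,.13,.124],[.09,.108,.095]]
uvt=np.array([[137,52],[308,75],[85,443],[255,470],[158,325],[218,170]])/5.4+[295,190]-.4
uvs=np.array([[82,315],[147,207],[505,395],[548,275],[404,283],[227,275]])/6+[260,180]-.4
# side order: match L: (.145,.16) is left-near
x,r=fit([t]*6+[s]*6,L+L,np.r_[uvt,uvs],[.48,-.2,-.1]);print("cradle",x);print(r)
print("hole",w(x,[.09,.108]),"pivot",w(x,[0,.13]))
M=[[sx*.055,sy*.031,.04] for sx,sy in [(1,1),(1,-1),(-1,1),(-1,-1)]]
for c in ([[65,115],[203,85],[108,360],[250,330]],[[510,120],[640,73],[595,352],[728,305]]):
    uv=np.array(c)/6.4+[145,250]-.4
    x,r=fit([t]*4,M,uv,[*ray(t,uv.mean(0),.04)[0,:2],0]);print("mould",x,abs(r).max(), proj(s,[x[0],x[1],.04]))
o=bot.get_obs();print(R.from_quat(o["tool_rot"]).as_matrix())
for n,uv,z in [("jar",(174,217),.085),("can",(463,318),.11),("bowl",(293,154),.05)]: print(n,ray(t,uv,z))
E
```

```text
cradle [ 0.4833 -0.2034 -0.098 ]
[[-0.9051 -0.2594]
 [ 0.5033 -0.2894]
 [-0.9544  0.1283]
 [ 1.5441 -0.5168]
 [-0.2997  1.0036]
 [ 0.735  -0.0195]
 [-0.516   0.5454]
 [-0.4457 -1.102 ]
 [ 0.0301  0.8838]
 [ 0.7468 -0.0156]
 [-0.0194  0.4467]
 [ 0.3656 -0.8883]]
hole [ 0.5834 -0.1047] pivot [ 0.496 -0.074]
mould [0.4066 0.3397 0.259 ] 0.8746056465561196 [[334.3638 384.0587]]
mould [0.4166 0.1457 0.4038] 1.2113426595765304 [[343.1425 314.438 ]]
[[-0.0005  0.9524  0.3049]
 [ 0.0016  0.3049 -0.9524]
 [-1.     -0.     -0.0017]]
jar [[0.5828 0.3293 0.085 ]]
can [[ 0.3341 -0.4377  0.11  ]]
bowl [[0.7856 0.0192 0.05  ]]
```

Candidates. Pin: dark head at top-view px (238,222), against the two thin tool handles at (238,195) and (249,197). The broad head on the bright shank is the pin. Moulds: the two terracotta bricks at (170,285) and (241,283); the purple brick at (198,346) is excluded. I checked these in the crops c1, c3 and c5. Next I go above the pin.

```bash
cat >> h.py <<'E'
def theta(o): 
    z=R.from_quat(o["tool_rot"]).as_matrix()[:,2];return np.arctan2(z[1],z[0])
def grasp(o):
    return o["eef_pos"]+.155*R.from_quat(o["tool_rot"]).as_matrix()[:,0]
def plan(g,th,n=None,step=.038,grip=-1,start=None):
    """rows to bring grasp point to g, jaws at yaw th, tool straight down"""
    o=bot.get_obs()
    p0,t0=(grasp(o),theta(o)) if start is None else start
    D=np.asarray(g)-p0;dt=th-t0
    if n is None:n=int(max(np.ceil(np.linalg.norm(D)/step),np.ceil(abs(dt)/.118),1))
    rows=[]
    for i in range(n):
        t=t0+dt*i/n;d=D/n
        rows.append([round(-d[2],4),round(-np.sin(t)*d[0]+np.cos(t)*d[1],4),round(np.cos(t)*d[0]+np.sin(t)*d[1],4),round(-dt/n,4),0,0,grip])
    print(n,"rows; D",D,"dth",dt)
    for r in rows: print(",".join(f"{v:g}" for v in r)+",")
def st():
    o=bot.get_obs();M=R.from_quat(o["tool_rot"]).as_matrix()
    print("t",o["clock"],"grasp",grasp(o),"th",theta(o),"xaxis",M[:,0],"zaxis",M[:,2],"F",o["ft_force"],"w",o["grip_width"],"q",o["joint_pos"])
def snap(n,name):
    o=bot.get_obs();im=bot.camera(n);cv2.imwrite(f"pics/{name}.png",im[:,:,::-1]);np.savez(f"pics/{name}.npz",eef_pos=o["eef_pos"],tool_rot=o["tool_rot"])
def wcam(name):
    return cam("wrist",np.load(f"pics/{name}.npz"))
E
python3 - <<'E'
from h import *
plan([.565,.152,.22],1.18,n=20)
E
```

```text
20 rows; D [ 0.4127  0.6277 -0.029 ] dth 2.4409596320664497
0.0014,0.0292,-0.0236,-0.122,0,0,-1,
0.0014,0.0319,-0.0199,-0.122,0,0,-1,
0.0014,0.0341,-0.0158,-0.122,0,0,-1,
0.0014,0.0357,-0.0116,-0.122,0,0,-1,
0.0014,0.0369,-0.0071,-0.122,0,0,-1,
0.0014,0.0375,-0.0026,-0.122,0,0,-1,
0.0014,0.0375,0.002,-0.122,0,0,-1,
0.0014,0.037,0.0065,-0.122,0,0,-1,
0.0014,0.0359,0.011,-0.122,0,0,-1,
0.0014,0.0343,0.0153,-0.122,0,0,-1,
0.0014,0.0322,0.0193,-0.122,0,0,-1,
0.0014,0.0296,0.0231,-0.122,0,0,-1,
0.0014,0.0266,0.0266,-0.122,0,0,-1,
0.0014,0.0231,0.0296,-0.122,0,0,-1,
0.0014,0.0194,0.0322,-0.122,0,0,-1,
0.0014,0.0153,0.0343,-0.122,0,0,-1,
0.0014,0.011,0.0359,-0.122,0,0,-1,
0.0014,0.0066,0.037,-0.122,0,0,-1,
0.0014,0.002,0.0375,-0.122,0,0,-1,
0.0014,-0.0026,0.0375,-0.122,0,0,-1,
```

Emit:
{"method": "arm_command", "body": {
  "moves": [0.001, 0.029, -0.024, -0.12, 0, 0, -1, 0.001, 0.032, -0.02, -0.12, 0, 0, -1, 0.001, 0.034, -0.016, -0.12, 0, 0, -1, 0.001, 0.036, -0.012, -0.12, 0, 0, -1, 0.001, 0.037, -0.007, -0.12, 0, 0, -1, 0.001, 0.037, -0.003, -0.12, 0, 0, -1, 0.001, 0.037, 0.002, -0.12, 0, 0, -1, 0.001, 0.037, 0.006, -0.12, 0, 0, -1, 0.001, 0.036, 0.011, -0.12, 0, 0, -1, 0.001, 0.034, 0.015, -0.12, 0, 0, -1, 0.001, 0.032, 0.019, -0.12, 0, 0, -1, 0.001, 0.03, 0.023, -0.12, 0, 0, -1, 0.001, 0.027, 0.027, -0.12, 0, 0, -1, 0.001, 0.023, 0.03, -0.12, 0, 0, -1, 0.001, 0.019, 0.032, -0.12, 0, 0, -1, 0.001, 0.015, 0.034, -0.12, 0, 0, -1, 0.001, 0.011, 0.036, -0.12, 0, 0, -1, 0.001, 0.007, 0.037, -0.12, 0, 0, -1, 0.001, 0.002, 0.037, -0.12, 0, 0, -1, 0.001, -0.003, 0.037, -0.12, 0, 0, -1]
}}

```text
clock: 1.82
eef_pos: [0.5579, 0.1867, 0.3775]
tool_rot: [-0.406, 0.58, 0.408, 0.577]
ft_force: [1.3, -0.8, 0.6]
grip_width: 0.0859
```

```bash
python3 - <<'E'
from h import *
st();plan([.565,.152,.22],1.18)
E
```

```text
t 1.8167 grasp [0.5572 0.1866 0.2225] th 1.2269040724013394 xaxis [-0.0045 -0.0004 -1.    ] zaxis [ 0.3372  0.9414 -0.0018] F [ 1.3393 -0.8478  0.5751] w 0.0859328487969003 q [0.3227 0.431  0.2051 1.3492 0.0011 0.6666]
1 rows; D [ 0.0078 -0.0346 -0.0025] dth -0.046904072401339425
0.0025,-0.019,-0.03,0.0469,0,0,-1,
```

Emit:
{"method": "arm_command", "body": {
  "moves": [0.002, -0.019, -0.03, 0.047, 0, 0, -1, 0, 0, 0, 0, 0, 0, -1]
}}

```text
clock: 1.98
eef_pos: [0.5679, 0.1645, 0.3714]
tool_rot: [-0.398, 0.585, 0.402, 0.582]
ft_force: [-0.8, -0.5, -0.2]
grip_width: 0.0857
```

```bash
python3 - <<'E'
from h import *
snap("wrist","w1");st()
E
```

```text
t 2.0333 grasp [0.5661 0.1681 0.2162] th 1.2053965412724192 xaxis [-0.0071  0.0061 -1.    ] zaxis [0.3573 0.934  0.0031] F [ 0.0929  0.8567 -1.0246] w 0.08526484469477777 q [0.2848 0.4402 0.2027 1.3384 0.0078 0.6502]
```

View pics/w1.png

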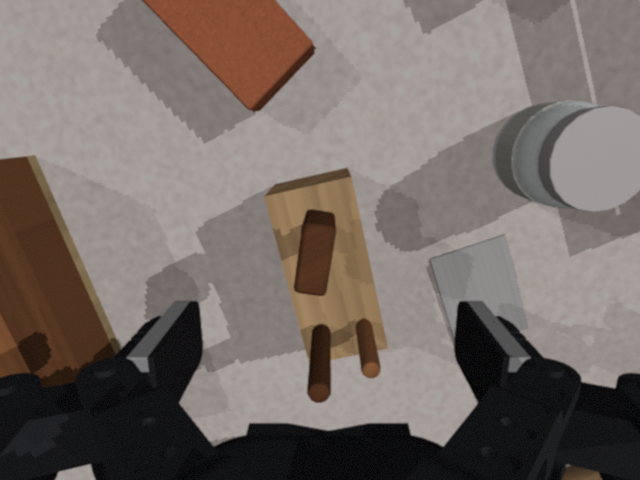

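```bash
python3 - <<'E'
from h import *
C=wcam("w1")
uv=[(304.5,225),(334,228),(325,295),(296,291)]
p=ray(C,uv,.13);print(p,p.mean(0));a=(p[0]+p[1]-p[2]-p[3])/2;b=(p[1]+p[2]-p[0]-p[3])/2
print(np.hypot(*a[:2]),np.hypot(*b[:2]),np.arctan2(a[1],a[0]),np.arctan2(b[1],b[0]))
im=cv2.imread("pics/w1.png");cv2.imwrite("pics/w1c.png",cv2.resize(im[190:320,260:400],None,fx=5,fy=5,interpolation=cv2.INTER_CUBIC))
E
```

```text
[[0.5478 0.1601 0.13  ]
 [0.5547 0.1736 0.13  ]
 [0.5874 0.1559 0.13  ]
 [0.5797 0.1423 0.13  ]] [0.5674 0.158  0.13  ]
0.03687496994806443 0.015394385091896948 2.640192136115272 1.0755275762144927
```

View pics/w1c.png

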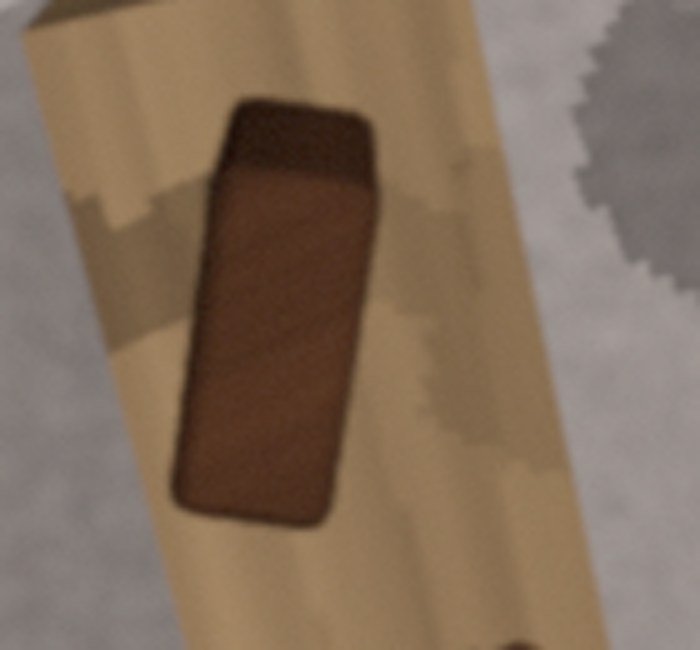

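Emit:
{"method": "arm_command", "body": {
  "moves": [0, 0, 0, 0, 0, 0, -1, 0, 0, 0, 0, 0, 0, -1]
}}

```text
clock: 2.2
eef_pos: [0.567, 0.1674, 0.3699]
tool_rot: [-0.397, 0.584, 0.404, 0.581]
ft_force: [-0.1, -0.4, -0.8]
grip_width: 0.0853
```

```bash
python3 - <<'E'
from h import *
print(bot.get_obs()["joint_vel"]);snap("wrist","w2");st()
im=cv2.imread("pics/w2.png");cv2.imwrite("pics/w2c.png",cv2.resize(im[190:320,260:400],None,fx=5,fy=5,interpolation=cv2.INTER_CUBIC))
E
```

```text
[-0.0008 -0.001  -0.0041  0.0072 -0.0051  0.0028]
t 2.25 grasp [0.5654 0.168  0.215 ] th 1.2054605039366155 xaxis [-0.0097  0.0051 -0.9999] zaxis [0.3573 0.934  0.0013] F [-0.2095 -0.6109 -0.3507] w 0.08574451978077868 q [0.2851 0.4415 0.2017 1.3388 0.0076 0.6504]
```

View pics/w2c.png

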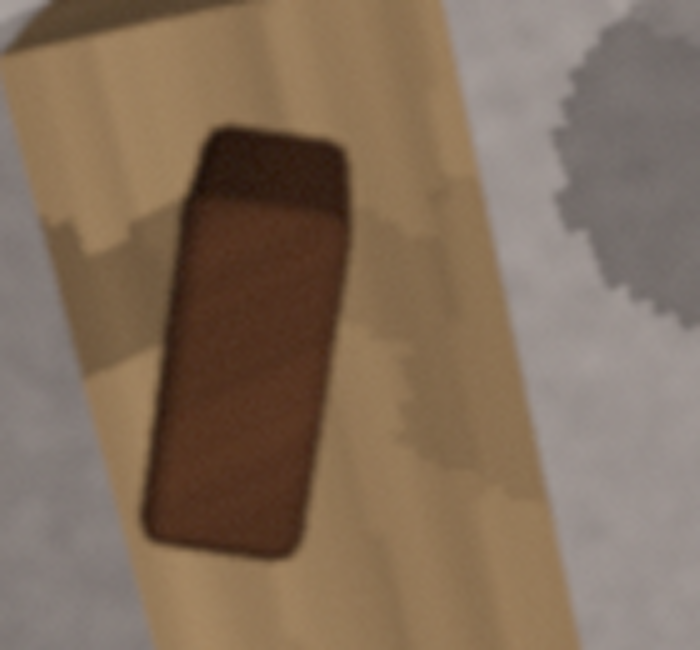

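```bash
python3 - <<'E'
from h import *
C=wcam("w2")
uv=np.array([(190,198),(348,215),(298,558),(143,535)])/5+[260,190]-.4
p=ray(C,uv,.13);print(p,p.mean(0));a=(p[0]+p[1]-p[2]-p[3])/2;b=(p[1]+p[2]-p[0]-p[3])/2
print(np.hypot(*a[:2]),np.hypot(*b[:2]),np.arctan2(a[1],a[0]),np.arctan2(b[1],b[0]))
o=bot.get_obs();print("head in fingers", )
plan([*p.mean(0)[:2],.2],np.arctan2(b[1],b[0]))
E
```

```text
[[0.5467 0.1601 0.13  ]
 [0.5541 0.1745 0.13  ]
 [0.5874 0.156  0.13  ]
 [0.5791 0.1416 0.13  ]] [0.5668 0.158  0.13  ]
0.037693057785423645 0.016418591415005197 2.6299056753713606 1.0691997925022172
head in fingers
2 rows; D [ 0.0014 -0.01   -0.015 ] dth -0.13626071143439833
0.0075,-0.0024,-0.0044,0.0681,0,0,-1,
0.0075,-0.0027,-0.0042,0.0681,0,0,-1,
```

```bash
cat >> h.py <<'E'
def Rd(th):
    c,s=np.cos(th),np.sin(th);return R.from_matrix(np.array([[0,-s,c],[0,c,s],[-1,0,0]]))
def plan(g,th,n=None,step=.038,grip=-1,arm=.155):
    o=bot.get_obs();R0=R.from_quat(o["tool_rot"]);T1=np.asarray(g)-arm*Rd(th).as_matrix()[:,0]
    rv=(R0.inv()*Rd(th)).as_rotvec();D=T1-o["eef_pos"]
    if n is None:n=int(max(np.ceil(np.linalg.norm(D)/step),np.ceil(np.linalg.norm(rv)/.118),1))
    print(n,"rows; D",D,"rv",rv)
    for i in range(n):
        Ri=R0*R.from_rotvec(rv*i/n)
        print(",".join(f"{v:g}" for v in [*np.round(Ri.inv().apply(D/n),4),*np.round(rv/n,4),grip])+",")
E
python3 - <<'E'
from h import *
plan([.567,.157,.16],1.07)
E
```

```text
2 rows; D [ 0.0001 -0.0102 -0.055 ] rv [ 0.1355  0.0006 -0.0109]
0.0275,-0.0022,-0.0048,0.0677,0.0003,-0.0055,-1,
0.0275,-0.0023,-0.0046,0.0677,0.0003,-0.0055,-1,
```

Emit:
{"method": "arm_command", "body": {
  "moves": [0.027, -0.002, -0.005, 0.068, 0, -0.005, -1, 0.027, -0.002, -0.005, 0.068, 0, -0.005, -1, 0, 0, 0, 0, 0, 0, -1]
}}

```text
clock: 2.5
eef_pos: [0.5665, 0.1551, 0.3179]
tool_rot: [-0.358, 0.608, 0.358, 0.612]
ft_force: [-1.2, -0.9, -1.5]
grip_width: 0.0852
```

```bash
python3 - <<'E'
from h import *
snap("wrist","w3");st();plan([.567,.157,.112],1.07)
E
```

```text
t 2.55 grasp [0.5684 0.156  0.1654] th 1.0640572908513035 xaxis [ 0.0088  0.0034 -1.    ] zaxis [0.4853 0.8743 0.0072] F [ 0.0614 -0.2522  0.1402] w 0.08567945871674164 q [0.2675 0.4559 0.0923 1.1979 0.0009 0.7742]
2 rows; D [-0.0001  0.0015 -0.0534] rv [-0.006   0.0072  0.006 ]
0.0267,0.0005,0.0004,-0.003,0.0036,0.003,-1,
0.0267,0.0005,0.0005,-0.003,0.0036,0.003,-1,
```

View pics/w3.png

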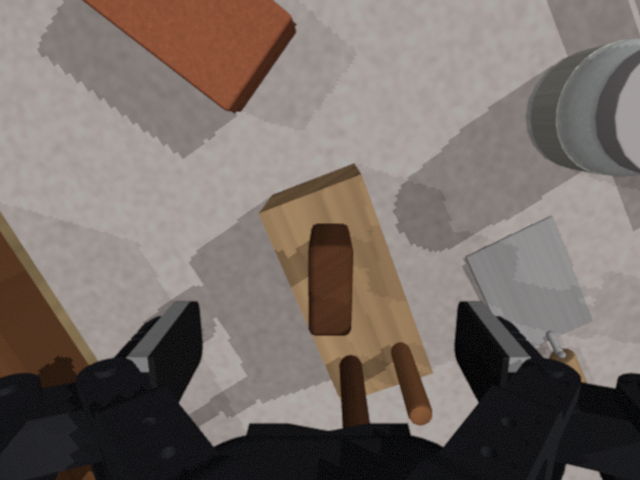

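Emit:
{"method": "arm_command", "body": {
  "moves": [0.027, 0.0, 0.0, 0, 0.004, 0.003, -1, 0.026, 0.0, 0.0, 0, 0.004, 0.003, -1, 0, 0, 0, 0, 0, 0, -1, 0, 0, 0, 0, 0, 0, 1, 0, 0, 0, 0, 0, 0, 1, 0, 0, 0, 0, 0, 0, 1, 0, 0, 0, 0, 0, 0, 1, 0, 0, 0, 0, 0, 0, 1, 0, 0, 0, 0, 0, 0, 1, 0, 0, 0, 0, 0, 0, 1]
}}

```text
clock: 3.38
eef_pos: [0.5718, 0.1553, 0.2843]
tool_rot: [-0.363, 0.601, 0.358, 0.616]
ft_force: [-0.2, 0.2, -1.8]
grip_width: 0.0164
```

```bash
python3 - <<'E'
from h import *
snap("wrist","w4");st();
E
```

```text
t 3.4333 grasp [0.5753 0.156  0.1294] th 1.0693406589450698 xaxis [ 0.0219  0.0044 -0.9997] zaxis [0.4807 0.8768 0.0144] F [-0.6214 -1.315  -0.1141] w 0.016855837324691283 q [ 0.2655  0.4864  0.042   1.1041 -0.0015  0.767 ]
```

View pics/w4.png

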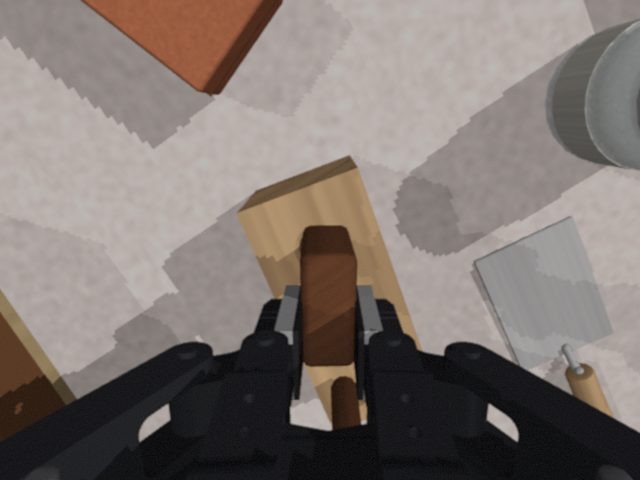

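Emit:
{"method": "arm_command", "body": {
  "moves": [0, 0, 0, 0, 0, 0, -1, 0, 0, 0, 0, 0, 0, -1, 0, 0, 0, 0, 0, 0, -1, 0, 0, 0, 0, 0, 0, -1, 0, 0, 0, 0, 0, 0, -1]
}}

```text
clock: 3.85
eef_pos: [0.5723, 0.1558, 0.2848]
tool_rot: [-0.363, 0.6, 0.358, 0.617]
ft_force: [-1.0, -0.7, -0.2]
grip_width: 0.0759
```

```bash
python3 - <<'E'
from h import *
st();snap("wrist","w5");plan([.567,.157,.112],1.07)
E
```

```text
t 3.85 grasp [0.5759 0.1568 0.1299] th 1.0697786747349844 xaxis [ 0.0234  0.0064 -0.9997] zaxis [0.4802 0.877  0.0169] F [-0.9667 -0.6538 -0.2304] w 0.07593886420515013 q [0.2659 0.4861 0.043  1.1034 0.     0.767 ]
1 rows; D [-0.0053  0.0012 -0.0179] rv [-0.0004  0.0169  0.0175]
0.0177,0.0055,-0.0018,-0.0004,0.0169,0.0175,-1,
```

View pics/w5.png

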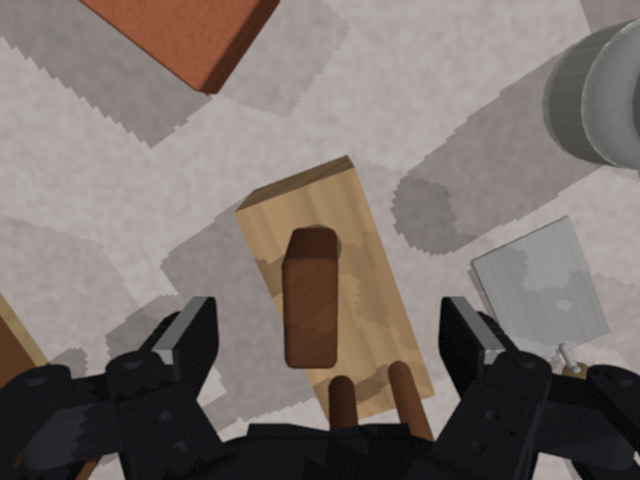

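```bash
python3 - <<'E'
from h import *
p=ray(wcam("w5"),[(285,262),(337,262),(335,366),(287,362)],.13);print(p,p.mean(0))
E
```

```text
[[0.5474 0.1583 0.13  ]
 [0.5551 0.1722 0.13  ]
 [0.587  0.1542 0.13  ]
 [0.5779 0.1412 0.13  ]] [0.5669 0.1565 0.13  ]
```

Emit:
{"method": "arm_command", "body": {
  "moves": [0.018, 0.006, -0.002, 0, 0.017, 0.017, -1, 0.006, 0.002, 0, 0, 0, 0, -1]
}}

```text
clock: 4.07
eef_pos: [0.5654, 0.1582, 0.2614]
tool_rot: [-0.361, 0.607, 0.36, 0.61]
ft_force: [-1.7, 0.3, -0.6]
grip_width: 0.0853
```

```bash
python3 - <<'E'
from h import *
st();plan([.567,.1565,.112],1.07)
E
```

```text
t 4.0667 grasp [0.5659 0.1583 0.1064] th 1.0691900733122086 xaxis [ 0.0033  0.0005 -1.    ] zaxis [0.4808 0.8768 0.002 ] F [-1.6935  0.2697 -0.5956] w 0.08525552784578122 q [ 0.273   0.5046  0.0074  1.0704 -0.0004  0.7746]
1 rows; D [ 0.0016 -0.0017  0.0056] rv [-0.0008  0.002   0.0026]
-0.0056,-0.0023,-0.0007,-0.0008,0.002,0.0026,-1,
```

Emit:
{"method": "arm_command", "body": {
  "moves": [-0.005, -0.002, -0.001, 0, 0, 0, -1, 0, 0, 0, 0, 0, 0, 1, 0, 0, 0, 0, 0, 0, 1, 0, 0, 0, 0, 0, 0, 1, 0, 0, 0, 0, 0, 0, 1, 0, 0, 0, 0, 0, 0, 1, 0, 0, 0, 0, 0, 0, 1, 0, 0, 0, 0, 0, 0, 1, -0.01, 0, 0, 0, 0, 0, 1, -0.03, 0, 0, 0, 0, 0, 1, -0.03, 0, 0, 0, 0, 0, 1, -0.03, 0, 0, 0, 0, 0, 1]
}}

```text
clock: 5.07
eef_pos: [0.5653, 0.1563, 0.3612]
tool_rot: [-0.359, 0.612, 0.362, 0.605]
ft_force: [1.0, 1.0, -1.0]
grip_width: 0.017
```

```bash
python3 - <<'E'
from h import *
st();snap("wrist","w6");snap("side","s6")
s=cv2.imread("pics/s6.png");cv2.imwrite("pics/s6c.png",cv2.resize(s[200:340,200:360],None,fx=4.5,fy=4.2,interpolation=cv2.INTER_CUBIC))
E
```

```text
t 5.0667 grasp [0.5636 0.1559 0.2062] th 1.069816110545964 xaxis [-0.011  -0.0025 -0.9999] zaxis [ 0.4803  0.8771 -0.0075] F [ 0.9563  0.998  -0.9796] w 0.01703900597629356 q [0.2696 0.4381 0.1732 1.3173 0.0005 0.7706]
```

View pics/w6.png

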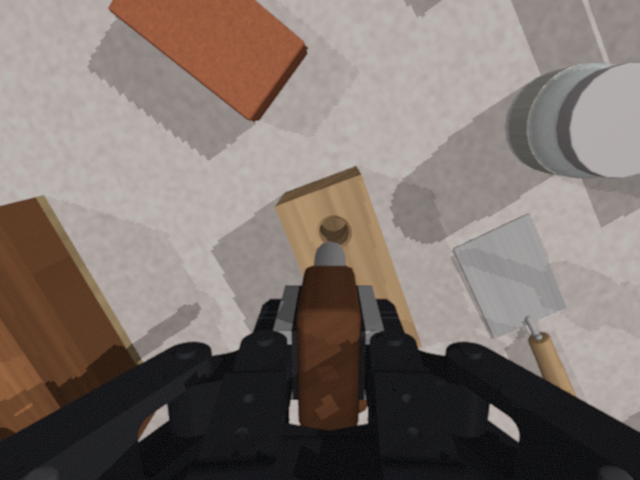

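View pics/s6c.png

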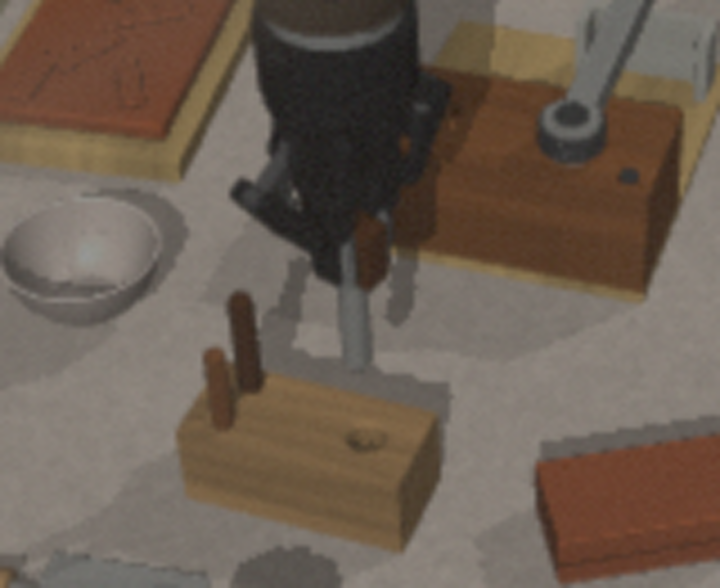

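```bash
python3 - <<'E'
from h import *
C=wcam("w6");o=np.load("pics/w6.npz");M=R.from_quat(o["tool_rot"]).as_matrix()
for x,y,z in [(.25,0,0),(.25,.005,0),(.25,.01,0),(.244,.008,0),(.174,0,0),(.174,.02,0),(.174,.02,.009),(.174,.02,-.009),(.134,.02,.009),(.134,.02,-.009),(.134,-.02,.009)]:
    P=o["eef_pos"]+M@[x,y,z];print((x,y,z),proj(C,P),proj(cam("side"),P))
im=cv2.imread("pics/w6.png");cv2.imwrite("pics/w6c.png",cv2.resize(im[220:450,240:420],None,fx=3.3,fy=2.6,interpolation=cv2.INTER_CUBIC))
E
```

```text
(0.25, 0, 0) [[326.3989 249.5331]] [[282.4839 289.2963]]
(0.25, 0.005, 0) [[326.3835 240.6406]] [[284.0445 290.2706]]
(0.25, 0.01, 0) [[326.3679 231.644 ]] [[285.6116 291.2488]]
(0.244, 0.008, 0) [[326.3447 238.2912]] [[284.8369 289.1185]]
(0.174, 0, 0) [[325.8816 310.8439]] [[280.4405 266.3823]]
(0.174, 0.02, 0) [[325.7701 259.1722]] [[286.9852 270.2798]]
(0.174, 0.02, 0.009) [[351.1186 259.147 ]] [[284.2875 272.5061]]
(0.174, 0.02, -0.009) [[300.4182 259.1975]] [[289.6578 268.0741]]
(0.134, 0.02, 0.009) [[359.2583 307.3745]] [[283.2149 259.5814]]
(0.134, 0.02, -0.009) [[291.0844 307.4512]] [[288.7243 255.1658]]
(0.134, -0.02, 0.009) [[356.6437 434.5973]] [[269.9337 251.8208]]
```

View pics/w6c.png

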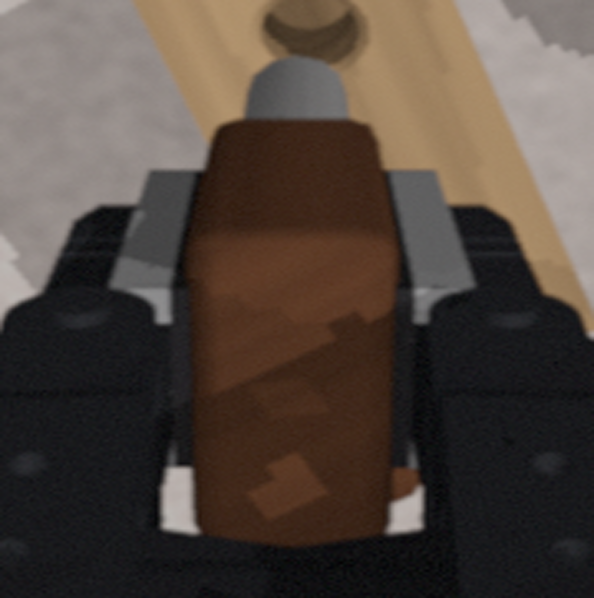

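```bash
python3 - <<'E'
from h import *
plan([.450,-.161,.265],1.07,n=10,grip=1)
E
```

```text
10 rows; D [-0.1171 -0.3178  0.0528] rv [-0.0001  0.0019  0.0013]
-0.0053,-0.005,-0.0335,-0,0.0002,0.0001,1,
-0.0053,-0.005,-0.0335,-0,0.0002,0.0001,1,
-0.0053,-0.005,-0.0335,-0,0.0002,0.0001,1,
-0.0053,-0.005,-0.0335,-0,0.0002,0.0001,1,
-0.0053,-0.005,-0.0335,-0,0.0002,0.0001,1,
-0.0053,-0.005,-0.0335,-0,0.0002,0.0001,1,
-0.0053,-0.005,-0.0335,-0,0.0002,0.0001,1,
-0.0053,-0.005,-0.0335,-0,0.0002,0.0001,1,
-0.0053,-0.005,-0.0335,-0,0.0002,0.0001,1,
-0.0053,-0.005,-0.0335,-0,0.0002,0.0001,1,
```

Emit:
{"method": "arm_command", "body": {
  "moves": [-0.015, -0.005, -0.033, 0, 0, 0, 1, -0.015, -0.005, -0.033, 0, 0, 0, 1, -0.015, -0.005, -0.033, 0, 0, 0, 1, -0.01, -0.005, -0.033, 0, 0, 0, 1, 0, -0.005, -0.033, 0, 0, 0, 1, 0, -0.005, -0.033, 0, 0, 0, 1, 0, -0.005, -0.033, 0, 0, 0, 1, 0, -0.005, -0.033, 0, 0, 0, 1, 0, -0.005, -0.033, 0, 0, 0, 1, 0, -0.005, -0.03, 0, 0, 0, 1, 0, -0.002, -0.01, 0, 0, 0, 1]
}}

```text
clock: 6.08
eef_pos: [0.4459, -0.1732, 0.4252]
tool_rot: [-0.365, 0.604, 0.363, 0.608]
ft_force: [-0.3, 0.3, -1.1]
grip_width: 0.017
```

```bash
python3 - <<'E'
from h import *
st();snap("top","t7");snap("wrist","w7");plan([.450,-.161,.265],1.07,grip=1)
s=cv2.imread("pics/t7.png");cv2.imwrite("pics/t7c.png",cv2.resize(s[180:330,290:450],None,fx=4.5,fy=4,interpolation=cv2.INTER_CUBIC))
E
```

```text
t 6.0833 grasp [ 0.4469 -0.1731  0.2703] th 1.080694373981453 xaxis [ 0.0062  0.0003 -1.    ] zaxis [0.4707 0.8823 0.0031] F [-0.3249  0.2607 -1.0505] w 0.0170344160782034 q [-0.3711  0.1869 -0.0099  1.3684  0.0025  0.119 ]
1 rows; D [ 0.0034  0.0111 -0.0052] rv [0.0102 0.0044 0.0051]
0.0052,0.0022,0.0114,0.0102,0.0044,0.0051,1,
```

View pics/w7.png

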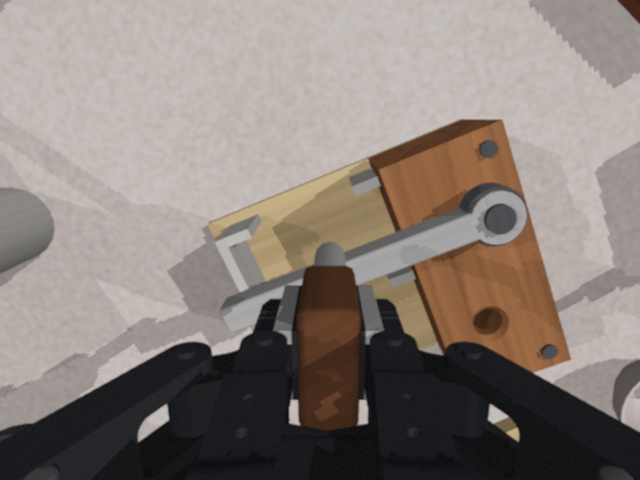

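View pics/t7c.png

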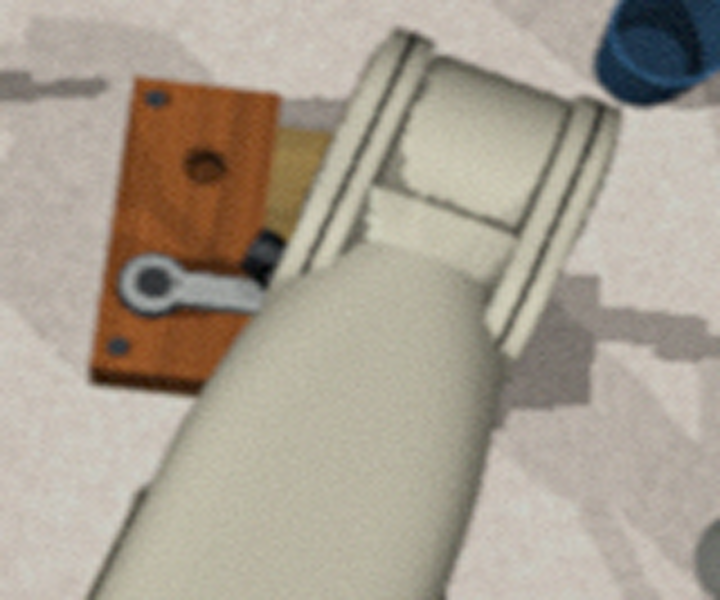

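```bash
python3 - <<'E'
from h import *
C=wcam("w7")
uv=[(502,121),(569,359),(500,218),(488,320),(372,157)]
L=[[-.055,.16,.095],[.145,.16,.095],[0,.13,.124],[.09,.108,.095],[-.055,.07,.095]]
x,r=fit([C]*5,L,np.array(uv,float),[.48,-.2,-.1]);print(x);print(r)
print(ray(C,[(488,320)],.095),ray(C,[(500,218)],.124))
# keeper tip
print("tip pred",proj(C,[.4833+.07*.0978*0,-.2034,.112]))
E
```

```text
[ 0.4805 -0.201  -0.1119]
[[ 0.2968 -3.1655]
 [ 0.1659  0.0102]
 [-1.9317 -1.3173]
 [-0.6134  3.1018]
 [ 5.9205 10.2932]]
[[ 0.5797 -0.1023  0.095 ]] [[ 0.4964 -0.0711  0.124 ]]
tip pred [[313.5597 283.8746]]
```

```bash
python3 - <<'E'
from h import *
im=cv2.imread("pics/w7.png");cv2.imwrite("pics/w7c.png",cv2.resize(im[180:350,200:540],None,fx=2.3,fy=2.3,interpolation=cv2.INTER_CUBIC))
E
```

```text
(no output)
```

View pics/w7c.png

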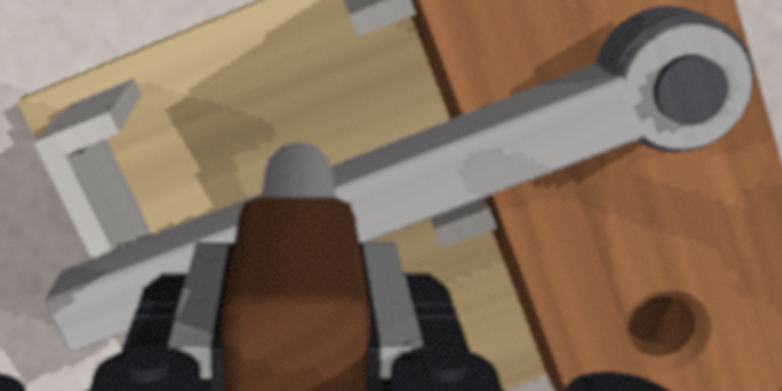

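```bash
python3 - <<'E'
from h import *
C=wcam("w7")
n=ray(C,[(469.6,214.8),(347.8,262.6)],.124);f=ray(C,[(482.6,238.7),(360.9,284.3)],.124);print(n,f)
d=(n[1]-n[0])[:2];d/=np.linalg.norm(d);nn=np.array([-d[1],d[0]])
print("dir",np.arctan2(*d[::-1]),"width",(f[0]-n[0])[:2]@nn)
for t in [(.4469+.0025,-.1727),(.450,-.161)]: print((np.array(t)-n[0,:2])@nn,(np.array(t)-n[0,:2])@d)
E
```

```text
[[ 0.485  -0.0878  0.124 ]
 [ 0.4766 -0.1731  0.124 ]] [[ 0.5041 -0.0865  0.124 ]
 [ 0.4948 -0.1724  0.124 ]]
dir -1.6687483802888532 width 0.01888601238038666
-0.027124917426740044 0.08799834097388258
-0.02767200078042747 0.07629574725265488
```

Emit:
{"method": "arm_command", "body": {
  "moves": [0.025, 0.002, 0.01, 0.01, 0.004, 0.005, 1, 0.025, 0, 0, 0, 0, 0, 1, 0.018, 0, 0, 0, 0, 0, 1]
}}

```text
clock: 6.43
eef_pos: [0.4515, -0.1622, 0.3605]
tool_rot: [-0.363, 0.605, 0.357, 0.612]
ft_force: [-0.4, -1.2, -2.6]
grip_width: 0.0175
```

```bash
python3 - <<'E'
from h import *
st();plan([.450,-.161,.197],1.07,grip=1)
E
```

```text
t 6.4333 grasp [ 0.4534 -0.1626  0.2055] th 1.0677235932819864 xaxis [ 0.0123 -0.0023 -0.9999] zaxis [0.4821 0.8761 0.0039] F [-0.4144 -1.2052 -2.6098] w 0.01746286251145316 q [-0.3454  0.2201 -0.1391  1.1993  0.002   0.1577]
1 rows; D [-0.0015  0.0012 -0.0085] rv [-0.0023  0.0039  0.0118]
0.0085,0.002,0.0003,-0.0023,0.0039,0.0118,1,
```

```bash
cat >> h.py <<'E'
def arc(end,n,zg,piv=np.array([.496,-.0735])):
    o=bot.get_obs();M=R.from_quat(o["tool_rot"]).as_matrix();g=grasp(o);off=np.array([.0025,.0004])
    p=g[:2]+off-piv;e=np.asarray(end)-piv
    r0,r1=np.hypot(*p),np.hypot(*e);a0,a1=np.arctan2(p[1],p[0]),np.arctan2(e[1],e[0])
    k=np.linspace(0,1,n+1);pts=np.c_[(r0+(r1-r0)*k)*np.cos(a0+(a1-a0)*k),(r0+(r1-r0)*k)*np.sin(a0+(a1-a0)*k)]
    print("tip",g[:2]+off,"r",r0,r1,"a",a0,a1)
    for i in range(n):
        d=np.r_[pts[i+1]-pts[i],(zg-g[2])/n];print(np.round(M.T@d,4))
E
python3 - <<'E'
from h import *
arc([.582,-.104],14,.196)
E
```

```text
tip [ 0.4559 -0.1622] r 0.09729282419470264 0.0912482876551664 a -1.9951414560651257 -0.3408123701229112
[ 0.0008 -0.0113  0.002 ]
[ 0.0008 -0.0109  0.0033]
[ 0.0008 -0.0104  0.0046]
[ 0.0008 -0.0098  0.0057]
[ 0.0008 -0.009   0.0068]
[ 0.0008 -0.0081  0.0078]
[ 0.0008 -0.0071  0.0086]
[ 0.0008 -0.006   0.0094]
[ 0.0008 -0.0048  0.01  ]
[ 0.0008 -0.0036  0.0104]
[ 0.0007 -0.0023  0.0107]
[ 0.0007 -0.001   0.0109]
[0.0007 0.0003 0.0109]
[0.0007 0.0015 0.0107]
```

First half of the arc, getting the height right before contact.

Emit:
{"method": "arm_command", "body": {
  "moves": [0.009, 0.002, 0, 0, 0.004, 0.01, 1, 0.003, -0.011, 0.002, 0, 0, 0, 1, 0, -0.011, 0.003, 0, 0, 0, 1, 0, -0.01, 0.005, 0, 0, 0, 1, 0, -0.01, 0.006, 0, 0, 0, 1]
}}

```text
clock: 6.85
eef_pos: [0.4947, -0.1644, 0.3444]
tool_rot: [-0.358, 0.611, 0.364, 0.605]
ft_force: [-2.3, -1.0, -2.0]
grip_width: 0.0172
```

```bash
python3 - <<'E'
from h import *
st();arc([.582,-.104],10,.197);snap("wrist","w8")
E
```

```text
t 6.85 grasp [ 0.4929 -0.1642  0.1894] th 1.0712307835673498 xaxis [-0.0121  0.0017 -0.9999] zaxis [ 0.479   0.8778 -0.0043] F [-2.3368 -1.0412 -2.0436] w 0.017162425536601755 q [-0.3203  0.3215 -0.0451  1.2162 -0.0022  0.1793]
tip [ 0.4954 -0.1638] r 0.09028598390467864 0.0912482876551664 a -1.5777800206240673 -0.3408123701229112
[-0.0009 -0.0095  0.0058]
[-0.0009 -0.0088  0.0069]
[-0.0009 -0.0078  0.008 ]
[-0.0009 -0.0068  0.0089]
[-0.0009 -0.0057  0.0097]
[-0.0009 -0.0044  0.0103]
[-0.0008 -0.0031  0.0108]
[-0.0008 -0.0018  0.0111]
[-0.0008 -0.0004  0.0113]
[-0.0008  0.001   0.0112]
```

View pics/w8.png

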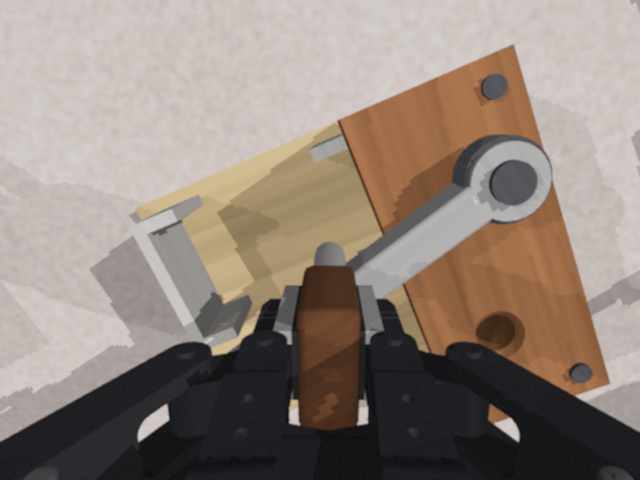

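Emit:
{"method": "arm_command", "body": {
  "moves": [-0.009, 0, 0, 0, -0.005, -0.01, 1, -0.002, -0.002, 0.002, 0, 0, 0, 1]
}}

```text
clock: 7.07
eef_pos: [0.5011, -0.1636, 0.356]
tool_rot: [-0.361, 0.607, 0.362, 0.608]
ft_force: [-1.2, -0.9, -1.0]
grip_width: 0.0176
```

```bash
python3 - <<'E'
from h import *
st();arc([.582,-.104],9,.198)
E
```

```text
t 7.0667 grasp [ 0.5012 -0.1634  0.201 ] th 1.0731052071912446 xaxis [ 0.0005  0.001  -1.    ] zaxis [0.4774 0.8787 0.0011] F [-1.1723 -0.926  -0.9571] w 0.01761404285504778 q [-0.3158  0.3196 -0.0165  1.2345  0.0011  0.1819]
tip [ 0.5037 -0.163 ] r 0.08984768653110375 0.0912482876551664 a -1.4847684908328915 -0.3408123701229112
[ 0.0003 -0.0092  0.0068]
[ 0.0003 -0.0083  0.0079]
[ 0.0003 -0.0072  0.0089]
[ 0.0003 -0.0061  0.0098]
[ 0.0003 -0.0048  0.0105]
[ 0.0003 -0.0034  0.011 ]
[ 0.0003 -0.002   0.0114]
[ 0.0003 -0.0005  0.0115]
[0.0003 0.0009 0.0115]
```

Emit:
{"method": "arm_command", "body": {
  "moves": [0, -0.009, 0.007, 0, 0, 0, 1, 0, -0.008, 0.008, 0, 0, 0, 1, 0, -0.007, 0.009, 0, 0, 0, 1, 0, -0.006, 0.01, 0, 0, 0, 1, 0, -0.005, 0.01, 0, 0, 0, 1]
}}

```text
clock: 7.48
eef_pos: [0.5514, -0.1423, 0.3593]
tool_rot: [-0.36, 0.611, 0.36, 0.606]
ft_force: [-4.2, -1.7, -1.9]
grip_width: 0.0173
```

```bash
python3 - <<'E'
from h import *
st();arc([.582,-.104],4,.198);snap("wrist","w9")
E
```

```text
t 7.4833 grasp [ 0.5504 -0.1427  0.2044] th 1.068718909608171 xaxis [-0.0063 -0.0026 -1.    ] zaxis [ 0.4812  0.8766 -0.0053] F [-4.2243 -1.7452 -1.854 ] w 0.01733691338333935 q [-0.2517  0.4025  0.1139  1.2877 -0.0041  0.2504]
tip [ 0.5529 -0.1423] r 0.08930505895372519 0.0912482876551664 a -0.8797467689540011 -0.3408123701229112
[ 0.0015 -0.0041  0.0113]
[ 0.0015 -0.0026  0.0119]
[ 0.0015 -0.001   0.0122]
[0.0015 0.0007 0.0123]
```

View pics/w9.png

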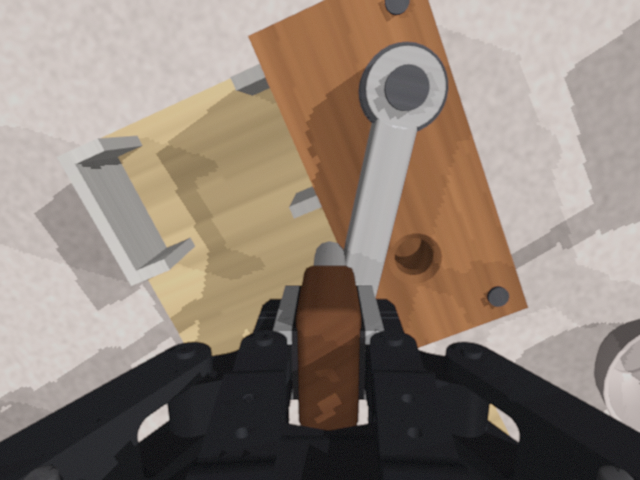

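```bash
python3 - <<'E'
from h import *
C=wcam("w9");print(ray(C,[(417,256),(410,252)],.095),ray(C,[(406,88)],.124))
E
```

```text
[[ 0.5822 -0.1012  0.095 ]
 [ 0.5781 -0.1036  0.095 ]] [[ 0.4959 -0.0716  0.124 ]]
```

Emit:
{"method": "arm_command", "body": {
  "moves": [0.002, -0.004, 0.011, 0, 0, 0.005, 1, 0.001, -0.003, 0.012, 0, 0, 0, 1, 0.001, -0.001, 0.012, 0, 0, 0, 1, 0, 0.001, 0.01, 0, 0, 0, 1]
}}

```text
clock: 7.87
eef_pos: [0.5818, -0.1055, 0.357]
tool_rot: [-0.36, 0.613, 0.359, 0.605]
ft_force: [-2.9, -4.1, -1.6]
grip_width: 0.0176
```

```bash
python3 - <<'E'
from h import *
st();arc([.582,-.103],1,.2);snap("wrist","w10");snap("side","s10")
s=cv2.imread("pics/s10.png");cv2.imwrite("pics/s10c.png",cv2.resize(s[170:290,240:390],None,fx=5,fy=5,interpolation=cv2.INTER_CUBIC))
E
```

```text
t 7.8667 grasp [ 0.5805 -0.1066  0.202 ] th 1.0670534084152226 xaxis [-0.0082 -0.0072 -0.9999] zaxis [ 0.4827  0.8757 -0.0102] F [-2.8861 -4.0651 -1.6326] w 0.01762426480498395 q [-0.1775  0.4476  0.1771  1.3071 -0.0085  0.3263]
tip [ 0.583  -0.1062] r 0.09293141684300392 0.09091891992319306 a -0.3594477697768739 -0.33044598740842085
[0.002  0.0024 0.0023]
```

View pics/w10.png

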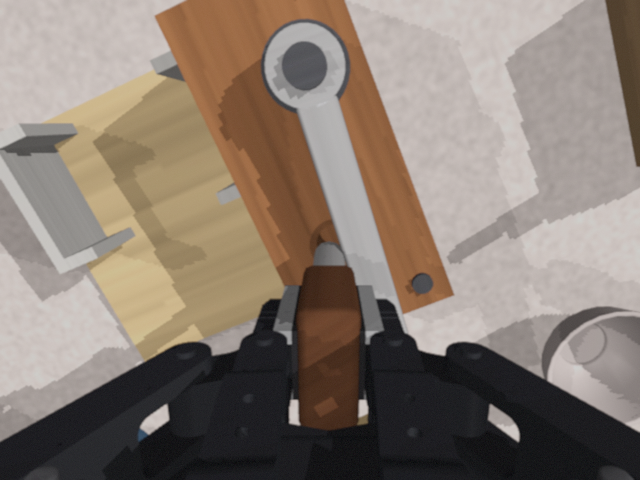

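View pics/s10c.png

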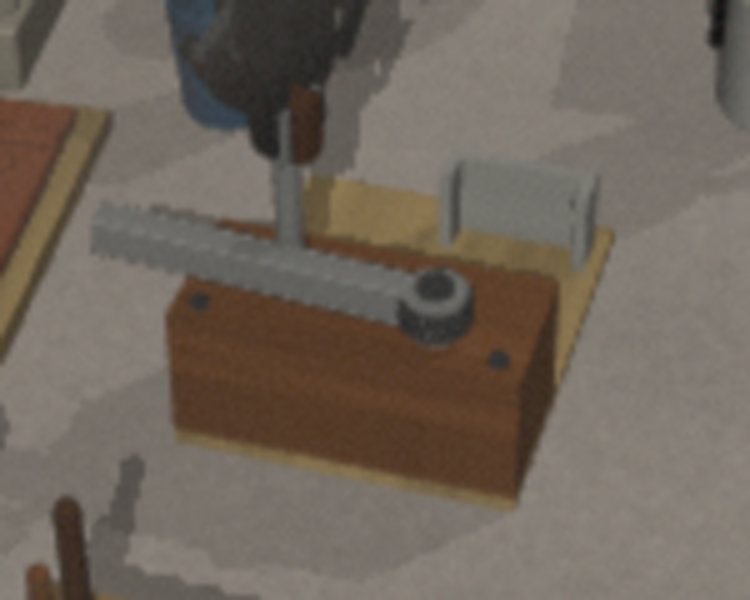

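```bash
python3 - <<'E'
from h import *
C=wcam("w10");im=cv2.imread("pics/w10.png")
x0,y0,k=280,200,9
im=cv2.resize(im[200:265,280:365],None,fx=9,fy=9,interpolation=cv2.INTER_CUBIC)
a=np.linspace(0,2*np.pi,60)
for h,col in [((.582,-.103),(0,255,0)),((.583,-.1047),(255,0,0))]:
    P=np.c_[h[0]+.0155*np.cos(a),h[1]+.0155*np.sin(a),a*0+.095]
    q=(proj(C,P)-[x0,y0]+.5)*k
    cv2.polylines(im,[q.astype(int)],True,col,1)
cv2.imwrite("pics/w10c.png",im)
E
```

```text
(no output)
```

View pics/w10c.png

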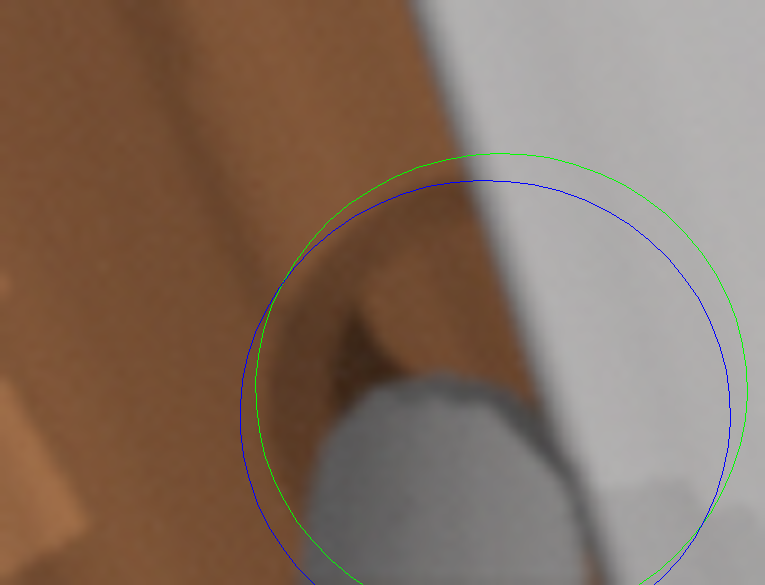

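```bash
python3 - <<'E'
from h import *
plan([.581,-.1042,.193],1.07,grip=1)
E
```

```text
1 rows; D [-0.001   0.0003 -0.009 ] rv [-0.0004 -0.0088 -0.0033]
0.009,0.001,-0.0001,-0.0004,-0.0088,-0.0033,1,
```

Emit:
{"method": "arm_command", "body": {
  "moves": [0.008, 0.001, 0.001, 0, -0.009, -0.003, 1, 0.005, 0.001, 0.001, 0, 0, 0, 1]
}}

```text
clock: 8.13
eef_pos: [0.5828, -0.1021, 0.3465]
tool_rot: [-0.363, 0.607, 0.358, 0.61]
ft_force: [-0.9, -4.0, 1.1]
grip_width: 0.0173
```

```bash
python3 - <<'E'
from h import *
st();plan([.581,-.1042,.17],1.07,grip=1)
E
```

```text
t 8.1333 grasp [ 0.584  -0.1027  0.1915] th 1.0702295894788376 xaxis [ 0.0078 -0.0038 -1.    ] zaxis [0.4799 0.8773 0.0004] F [-0.8841 -4.0232  1.0718] w 0.01725454832540184 q [-0.1729  0.4471  0.1485  1.2639 -0.0024  0.3277]
1 rows; D [-0.0018 -0.0021 -0.0215] rv [0.0002 0.0004 0.0086]
0.0215,0.0007,-0.0027,0.0002,0.0004,0.0086,1,
```

Emit:
{"method": "arm_command", "body": {
  "moves": [0.008, 0.001, -0.002, 0, 0, 0.008, 1, 0.008, 0, 0, 0, 0, 0, 1]
}}

```text
clock: 8.3
eef_pos: [0.5821, -0.104, 0.3325]
tool_rot: [-0.363, 0.606, 0.358, 0.61]
ft_force: [-1.7, -4.4, 1.5]
grip_width: 0.0171
```

```bash
python3 - <<'E'
from h import *
st();plan([.581,-.1042,.15],1.07,grip=1);snap("wrist","w11")
E
```

```text
t 8.3 grasp [ 0.5833 -0.1044  0.1775] th 1.0700656479266473 xaxis [ 0.008  -0.0024 -1.    ] zaxis [0.4801 0.8772 0.0017] F [-1.6755 -4.3855  1.4556] w 0.01712862411675281 q [-0.1766  0.4548  0.1232  1.2308 -0.001   0.3242]
1 rows; D [-0.0011 -0.0002 -0.0275] rv [0.0001 0.0017 0.0082]
0.0275,0.0011,-0.0008,0.0001,0.0017,0.0082,1,
```

View pics/w11.png

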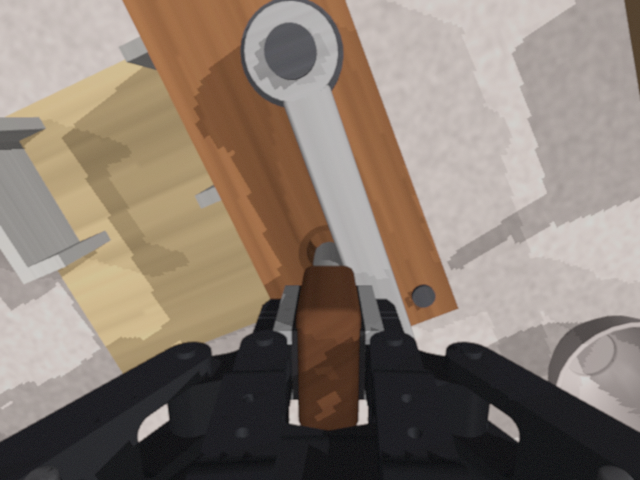

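Emit:
{"method": "arm_command", "body": {
  "moves": [0.008, 0.001, -0.001, 0, 0, 0.008, 1, 0.008, 0, 0, 0, 0, 0, 1, 0.006, 0, 0, 0, 0, 0, 1]
}}

```text
clock: 8.6
eef_pos: [0.5811, -0.1054, 0.3084]
tool_rot: [-0.36, 0.607, 0.36, 0.61]
ft_force: [0.1, -4.0, 0.8]
grip_width: 0.0171
```

```bash
python3 - <<'E'
from h import *
st();plan([.581,-.1042,.15],1.07,grip=1)
E
```

```text
t 8.6 grasp [ 0.5816 -0.1052  0.1534] th 1.068508497294109 xaxis [ 0.0028  0.0013 -1.    ] zaxis [0.4814 0.8765 0.0025] F [ 0.1376 -3.9758  0.8009] w 0.017140581754496592 q [-0.1798  0.4724  0.0861  1.182   0.0018  0.3225]
1 rows; D [-0.0001  0.0012 -0.0034] rv [-0.0015  0.0025  0.0018]
0.0034,0.0007,0.001,-0.0015,0.0025,0.0018,1,
```

Emit:
{"method": "arm_command", "body": {
  "moves": [0.004, 0, 0, 0, 0, 0, 1, 0.003, 0, 0, 0, 0, 0, 1]
}}

```text
clock: 8.77
eef_pos: [0.5809, -0.1056, 0.3044]
tool_rot: [-0.36, 0.607, 0.359, 0.611]
ft_force: [-9.2, -1.1, 34.0]
grip_width: 0.0175
```

```bash
python3 - <<'E'
from h import *
st()
E
```

```text
t 8.7667 grasp [ 0.5817 -0.1054  0.1494] th 1.06800979427857 xaxis [ 0.0053  0.0015 -1.    ] zaxis [0.4819 0.8762 0.0038] F [-9.1906 -1.1378 34.0463] w 0.01749228521993014 q [-0.1804  0.474   0.0776  1.1695  0.0024  0.3224]
```

Emit:
{"method": "arm_command", "body": {
  "moves": [-0.002, 0, 0, 0, 0, 0, 0.5, 0, 0, 0, 0, 0, 0, -1, 0, 0, 0, 0, 0, 0, -1, 0, 0, 0, 0, 0, 0, -1, 0, 0, 0, 0, 0, 0, -1, 0, 0, 0, 0, 0, 0, -1, -0.02, 0, 0, 0, 0, 0, -1, -0.03, 0, 0, 0, 0, 0, -1, -0.03, 0, 0, 0, 0, 0, -1, -0.03, 0, 0, 0, 0, 0, -1]
}}

```text
clock: 9.6
eef_pos: [0.5786, -0.1019, 0.4061]
tool_rot: [-0.352, 0.61, 0.371, 0.605]
ft_force: [1.1, 0.1, 0.4]
grip_width: 0.0855
```

```bash
python3 - <<'E'
from h import *
st();snap("wrist","w12");snap("side","s12")
s=cv2.imread("pics/s12.png");cv2.imwrite("pics/s12c.png",cv2.resize(s[170:290,240:390],None,fx=5,fy=5,interpolation=cv2.INTER_CUBIC))
E
```

```text
t 9.6 grasp [ 0.5756 -0.0988  0.2512] th 1.0730926128924196 xaxis [-0.0192  0.0201 -0.9996] zaxis [0.4774 0.8786 0.0085] F [1.1329 0.1161 0.3827] w 0.08553077822599638 q [-0.178   0.4279  0.2743  1.4396  0.0164  0.3194]
```

View pics/w12.png

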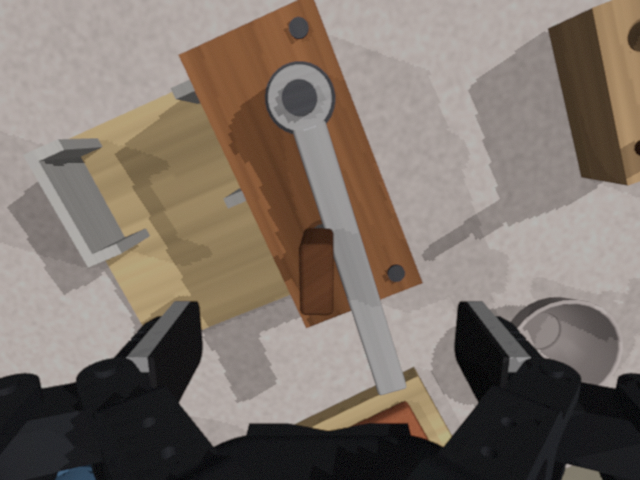

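View pics/s12c.png

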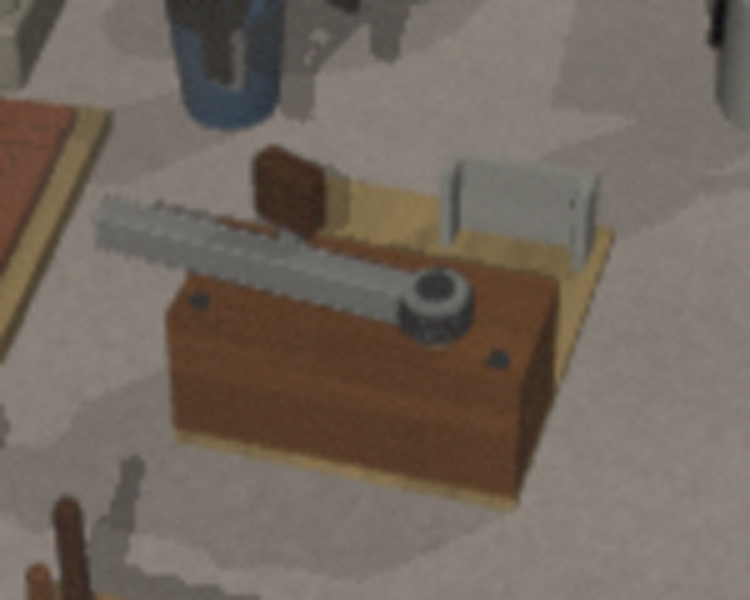

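```bash
python3 - <<'E'
from h import *
plan([.4166,.1457,.2],1.975)
E
```

```text
8 rows; D [-0.1635  0.248  -0.0565] rv [-0.9018  0.018  -0.0078]
0.0078,0.0326,0.0174,-0.1127,0.0023,-0.001,-1,
0.0077,0.0305,0.021,-0.1127,0.0023,-0.001,-1,
0.0076,0.0279,0.0243,-0.1127,0.0023,-0.001,-1,
0.0075,0.025,0.0273,-0.1127,0.0023,-0.001,-1,
0.0074,0.0218,0.03,-0.1127,0.0023,-0.001,-1,
0.0073,0.0183,0.0322,-0.1127,0.0023,-0.001,-1,
0.0072,0.0146,0.0341,-0.1127,0.0023,-0.001,-1,
0.0072,0.0107,0.0355,-0.1127,0.0023,-0.001,-1,
```

Emit:
{"method": "arm_command", "body": {
  "moves": [0, 0.032, 0.017, -0.11, 0, 0, -1, 0, 0.03, 0.021, -0.11, 0, 0, -1, 0.005, 0.028, 0.024, -0.11, 0, 0, -1, 0.008, 0.025, 0.027, -0.11, 0, 0, -1, 0.01, 0.022, 0.03, -0.11, 0, 0, -1, 0.01, 0.018, 0.032, -0.11, 0, 0, -1, 0.01, 0.015, 0.034, -0.11, 0, 0, -1, 0.01, 0.011, 0.035, -0.11, 0, 0, -1]
}}

```text
clock: 10.37
eef_pos: [0.4142, 0.147, 0.3572]
tool_rot: [-0.587, 0.382, 0.596, 0.393]
ft_force: [1.1, 0.3, 0.2]
grip_width: 0.0855
```

```bash
python3 - <<'E'
from h import *
st();plan([.4166,.1457,.2],1.975)
E
```

```text
t 10.3667 grasp [0.4139 0.1501 0.2022] th 1.9810074856901743 xaxis [-0.0017  0.0199 -0.9998] zaxis [-0.3987  0.9169  0.0189] F [1.1385 0.2781 0.189 ] w 0.08553068812226891 q [ 0.3353  0.148  -0.2381  1.1798  0.0193 -0.0748]
1 rows; D [ 0.0024 -0.0013 -0.0022] rv [0.0059 0.0189 0.0063]
0.0021,-0.0017,-0.0022,0.0059,0.0189,0.0063,-1,
```

Emit:
{"method": "arm_command", "body": {
  "moves": [0.002, -0.002, -0.002, 0.006, 0.019, 0.006, -1, 0, 0, 0, 0, 0, 0, -1]
}}

```text
clock: 10.53
eef_pos: [0.4111, 0.1508, 0.3515]
tool_rot: [-0.591, 0.387, 0.595, 0.384]
ft_force: [0.0, -0.8, -0.5]
grip_width: 0.0854
```

```bash
python3 - <<'E'
from h import *
print(np.mean([bot.get_obs()["ft_force"] for _ in range(3)],0))
snap("wrist","w13");st()
E
```

```text
[ 0.0054 -0.7762 -0.4899]
t 10.5833 grasp [0.4095 0.1506 0.1965] th 1.988790071051242 xaxis [-0.0093  0.0007 -1.    ] zaxis [-0.4059  0.9139  0.0044] F [-1.286  -0.2909 -0.0173] w 0.08530364655921024 q [ 0.3499  0.1547 -0.2455  1.179   0.0039 -0.0682]
```

View pics/w13.png

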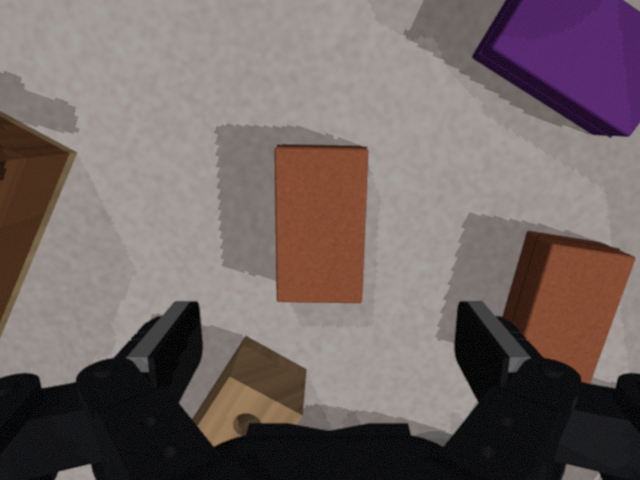

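```bash
python3 - <<'E'
from h import *
C=wcam("w13")
M=[[sx*.055,sy*.031,.04] for sx,sy in [(-1,-1),(-1,1),(1,1),(1,-1)]]
uv=np.array([(276,148),(367,148),(362,302),(278,302)],float)
x,r=fit([C]*4,M,uv,[.41,.146,.4]);print(x,r);p=ray(C,uv,.04);print(p,p.mean(0))
plan([x[0],x[1],.06],x[2]+np.pi/2)
E
```

```text
[0.4155 0.1495 0.4098] [[-2.8594 -1.3537]
 [ 1.5757 -0.5405]
 [ 1.4715  1.8383]
 [-1.0136  1.2742]]
[[0.3775 0.1012 0.04  ]
 [0.3534 0.1552 0.04  ]
 [0.4527 0.1983 0.04  ]
 [0.4771 0.1433 0.04  ]] [0.4152 0.1495 0.04  ]
4 rows; D [ 0.0046 -0.001  -0.1365] rv [ 0.0082  0.0044 -0.0082]
0.0341,-0.0012,-0.0008,0.0021,0.0011,-0.002,-1,
0.0341,-0.0012,-0.0008,0.0021,0.0011,-0.002,-1,
0.0341,-0.0011,-0.0008,0.0021,0.0011,-0.002,-1,
0.0341,-0.001,-0.0007,0.0021,0.0011,-0.002,-1,
```

Emit:
{"method": "arm_command", "body": {
  "moves": [0.034, -0.001, 0, 0.002, 0.001, -0.002, -1, 0.034, -0.001, 0, 0.002, 0.001, -0.002, -1, 0.034, -0.001, 0, 0.002, 0.001, -0.002, -1, 0.034, -0.001, 0, 0.002, 0.001, -0.002, -1]
}}

```text
clock: 10.92
eef_pos: [0.4217, 0.1526, 0.2198]
tool_rot: [0.595, -0.382, -0.585, -0.397]
ft_force: [0.1, -0.3, -1.5]
grip_width: 0.0853
```

```bash
python3 - <<'E'
from h import *
st();plan([.416,.148,.027],1.98)
E
```

```text
t 10.9167 grasp [0.4251 0.1541 0.0648] th 1.9744485208659361 xaxis [ 0.0222  0.01   -0.9997] zaxis [-0.3928  0.9196  0.0005] F [ 0.0647 -0.3303 -1.5254] w 0.08534869265392449 q [ 0.3466  0.3084 -0.4368  0.8014  0.0018 -0.057 ]
2 rows; D [-0.0057 -0.0046 -0.0378] rv [-0.0056  0.0004  0.0243]
0.0188,0.004,-0.001,-0.0028,0.0002,0.0122,-1,
0.0188,0.0037,-0.001,-0.0028,0.0002,0.0122,-1,
```

Emit:
{"method": "arm_command", "body": {
  "moves": [0.018, 0.004, -0.001, -0.003, 0, 0.012, -1, 0.015, 0.003, -0.001, -0.003, 0, 0.012, -1]
}}

```text
clock: 11.08
eef_pos: [0.4169, 0.146, 0.1819]
tool_rot: [-0.589, 0.39, 0.591, 0.389]
ft_force: [0.2, -0.2, -0.0]
grip_width: 0.0854
```

```bash
python3 - <<'E'
from h import *
st();plan([.416,.148,.027],1.98)
E
```

```text
t 11.0833 grasp [0.4163 0.146  0.0269] th 1.9753084838601935 xaxis [-0.0036  0.0001 -1.    ] zaxis [-0.3936  0.9193  0.0015] F [ 0.1792 -0.1818 -0.0331] w 0.08537265002624643 q [ 0.3364  0.3671 -0.4789  0.7282  0.0013 -0.0681]
1 rows; D [-0.0009  0.002   0.0001] rv [-0.0047  0.0015 -0.0033]
-0.0001,0,0.0022,-0.0047,0.0015,-0.0033,-1,
```

Emit:
{"method": "arm_command", "body": {
  "moves": [0, 0, 0.002, 0, 0, 0, -1, 0, 0, 0, 0, 0, 0, 1, 0, 0, 0, 0, 0, 0, 1, 0, 0, 0, 0, 0, 0, 1, 0, 0, 0, 0, 0, 0, 1, 0, 0, 0, 0, 0, 0, 1]
}}

```text
clock: 11.58
eef_pos: [0.4175, 0.1447, 0.1805]
tool_rot: [-0.586, 0.394, 0.591, 0.391]
ft_force: [0.0, -0.4, -5.7]
grip_width: 0.0609
```

```bash
python3 - <<'E'
from h import *
st()
E
```

```text
t 11.5833 grasp [0.4161 0.1448 0.0255] th 1.9660072341426105 xaxis [-0.0088  0.0008 -1.    ] zaxis [-0.385   0.9229  0.0041] F [ 0.0436 -0.4183 -5.7178] w 0.06093734216827874 q [ 0.3326  0.3713 -0.4772  0.7303  0.0036 -0.0626]
```

Gripped (61 mm). Lift and weigh.

Emit:
{"method": "arm_command", "body": {
  "moves": [-0.02, 0, 0, 0, 0, 0, 1, -0.03, 0, 0, 0, 0, 0, 1, -0.02, 0, 0, 0, 0, 0, 1, 0, 0, 0, 0, 0, 0, 1, 0, 0, 0, 0, 0, 0, 1, 0, 0, 0, 0, 0, 0, 1]
}}

```text
clock: 12.08
eef_pos: [0.4168, 0.1441, 0.252]
tool_rot: [-0.585, 0.395, 0.591, 0.39]
ft_force: [-0.6, -0.7, -5.6]
grip_width: 0.0611
```

```bash
python3 - <<'E'
from h import *
F=[]
snap("wrist","w14");F.append(bot.get_obs()["ft_force"]);st();print(F)
print(bot.get_obs()["tau"])
E
```

```text
t 12.1333 grasp [0.4146 0.1437 0.0966] th 1.9658103293013058 xaxis [-0.012  -0.0015 -0.9999] zaxis [-0.3848  0.923   0.0032] F [-0.2063 -0.0011 -6.3419] w 0.06118362557468264 q [ 0.3321  0.2653 -0.3949  0.9224  0.0025 -0.063 ]
[array([-0.2063, -0.0011, -6.3419])]
[ -0.0054 -36.7807  22.7917   0.087    0.0112   0.0002]
```

View pics/w14.png

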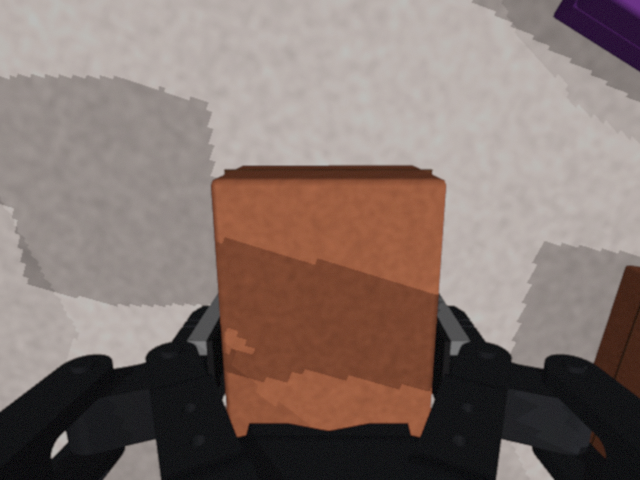

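```bash
python3 - <<'E'
from h import *
C=wcam("w14");o=np.load("pics/w14.npz");M=R.from_quat(o["tool_rot"]).as_matrix()
for y in (.05,.055,.06):
  for z in (-.031,.031): print(y,z,proj(C,o["eef_pos"]+M@[.1405,y,z]))
# place: 
for v in [(.4833,-.2034,-.098),(.4805,-.201,-.1119)]: pass
plan([.483,-.202,.19],np.pi-.1,grip=1)
E
```

```text
0.05 -0.031 [[203.8953 186.9584]]
0.05 0.031 [[442.8481 186.8   ]]
0.055 -0.031 [[202.3637 167.556 ]]
0.055 0.031 [[444.2411 167.3995]]
0.06 -0.031 [[200.7942 147.6727]]
0.06 0.031 [[445.6685 147.5183]]
10 rows; D [ 0.0665 -0.346   0.0935] rv [-1.0757  0.0092 -0.0088]
-0.0094,0.0073,-0.0345,-0.1076,0.0009,-0.0009,1,
-0.0093,0.0109,-0.0335,-0.1076,0.0009,-0.0009,1,
-0.0093,0.0145,-0.0321,-0.1076,0.0009,-0.0009,1,
-0.0093,0.0178,-0.0304,-0.1076,0.0009,-0.0009,1,
-0.0093,0.021,-0.0283,-0.1076,0.0009,-0.0009,1,
-0.0093,0.0239,-0.0259,-0.1076,0.0009,-0.0009,1,
-0.0093,0.0265,-0.0232,-0.1076,0.0009,-0.0009,1,
-0.0093,0.0288,-0.0202,-0.1076,0.0009,-0.0009,1,
-0.0093,0.0308,-0.017,-0.1076,0.0009,-0.0009,1,
-0.0093,0.0325,-0.0136,-0.1076,0.0009,-0.0009,1,
```

```bash
python3 - <<'E'
from h import *
L1=[-.055,.07,.095];L2=[.145,.16,.095];L3=[.145,.07,.095];L4=[-.055,.16,.095];PV=[0,.13,.124];H=[.09,.108,.095]
for nm,obs in {"w7":[(372,157,L1),(569,359,L2),(502,121,L4),(500,218,PV),(488,320,H)],
 "w9":[(249,37,L1),(527,305,L2),(406,88,PV),(416,256,H)],
 "w12":[(180,54,L1),(421,283,L2),(308,327,L3),(300,97,PV)]}.items():
    C=wcam(nm)
    K,T=C;T=T.copy();o=np.load(f"pics/{nm}.npz");T[:3,3]-=.0015*R.from_quat(o["tool_rot"]).as_matrix()[:,2];C=(K,T)
    uv=np.array([q[:2] for q in obs],float)
    x,r=fit([C]*len(obs),[q[2] for q in obs],uv,[.48,-.2,-.1]);print(nm,x);print(r.round(1).tolist())
E
```

```text
w7 [ 0.4809 -0.2027 -0.1117]
[[5.9, 10.3], [0.2, -0.0], [0.3, -3.2], [-2.0, -1.3], [-0.6, 3.1]]
w9 [ 0.4834 -0.2025 -0.0982]
[[-2.0, -1.2], [2.9, 1.5], [0.0, -0.4], [0.1, 2.3]]
w12 [ 0.4828 -0.2017 -0.1052]
[[-1.3, -0.5], [2.7, -0.4], [-1.5, 0.9], [0.8, 0.3]]
```

Emit:
{"method": "arm_command", "body": {
  "moves": [-0.03, 0.005, -0.02, -0.05, 0, 0, 1, -0.03, 0.008, -0.03, -0.1, 0, 0, 1, -0.03, 0.012, -0.032, -0.1, 0, 0, 1, -0.015, 0.016, -0.031, -0.107, 0, 0, 1, 0, 0.019, -0.029, -0.107, 0, 0, 1, 0, 0.022, -0.027, -0.107, 0, 0, 1, 0, 0.025, -0.024, -0.107, 0, 0, 1, 0, 0.028, -0.021, -0.107, 0, 0, 1, 0, 0.03, -0.018, -0.107, 0, 0, 1, 0, 0.032, -0.015, -0.107, 0, 0, 1]
}}

```text
clock: 12.97
eef_pos: [0.4736, -0.1803, 0.3417]
tool_rot: [-0.692, 0.049, 0.719, 0.046]
ft_force: [0.2, 0.2, -5.4]
grip_width: 0.0612
```

```bash
python3 - <<'E'
from h import *
st();plan([.483,-.2042,.17],np.pi-.1,grip=1)
E
```

```text
t 12.9667 grasp [ 0.4675 -0.1803  0.1868] th 3.0070366589982775 xaxis [-0.0393 -0.0005 -0.9992] zaxis [-0.9902  0.134   0.0389] F [ 0.1836  0.2118 -5.3689] w 0.06122509459518402 q [-0.36    0.3065 -0.0741  1.2268 -0.0143 -1.7961]
1 rows; D [ 0.0094 -0.0239 -0.0167] rv [-0.0344  0.039  -0.0051]
0.0163,0.0224,-0.0132,-0.0344,0.039,-0.0051,1,
```

Emit:
{"method": "arm_command", "body": {
  "moves": [0.015, 0.022, -0.012, -0.034, 0.039, -0.005, 1, 0.006, 0.002, 0, 0, 0, 0, 1]
}}

```text
clock: 13.13
eef_pos: [0.4827, -0.213, 0.3172]
tool_rot: [0.707, -0.037, -0.706, -0.035]
ft_force: [-1.1, 0.8, -6.4]
grip_width: 0.0611
```

```bash
python3 - <<'E'
from h import *
st();plan([.483,-.2042,.115],np.pi-.1,grip=1)
E
```

```text
t 13.1333 grasp [ 0.4829 -0.2136  0.1622] th 3.0399361484739824 xaxis [ 0.0012 -0.0036 -1.    ] zaxis [-0.9948  0.1015 -0.0015] F [-1.1119  0.8063 -6.3922] w 0.06110975310154328 q [-0.4149  0.3474 -0.0824  1.1384 -0.0028 -1.884 ]
2 rows; D [ 0.0003  0.0088 -0.0472] rv [-0.0017 -0.0015 -0.0034]
0.0236,-0.0045,0.0004,-0.0008,-0.0008,-0.0017,1,
0.0236,-0.0044,0.0003,-0.0008,-0.0008,-0.0017,1,
```

Emit:
{"method": "arm_command", "body": {
  "moves": [0.02, -0.006, 0, 0, 0, -0.003, 1, 0.02, -0.002, 0, 0, 0, 0, 1]
}}

```text
clock: 13.3
eef_pos: [0.4838, -0.2087, 0.2746]
tool_rot: [0.707, -0.039, -0.705, -0.038]
ft_force: [0.7, -0.2, -5.4]
grip_width: 0.061
```

```bash
python3 - <<'E'
from h import *
snap("wrist","w15");snap("side","s15");snap("top","t15");st();plan([.483,-.2042,.07],np.pi-.1,grip=1)
s=cv2.imread("pics/s15.png");cv2.imwrite("pics/s15c.png",cv2.resize(s[150:290,240:400],None,fx=4.5,fy=4.2,interpolation=cv2.INTER_CUBIC))
E
```

```text
t 13.45 grasp [ 0.4823 -0.2074  0.1189] th 3.035450342862347 xaxis [-0.0032  0.0005 -1.    ] zaxis [-0.9944  0.1059  0.0033] F [ 0.2789 -0.1906 -5.2866] w 0.06104492777566401 q [-0.4057  0.3851 -0.1492  1.0396 -0.0008 -1.8704]
2 rows; D [ 0.0002  0.0033 -0.0489] rv [-0.0061  0.0033  0.0002]
0.0245,-0.0016,-0,-0.0031,0.0016,0.0001,1,
0.0245,-0.0016,0,-0.0031,0.0016,0.0001,1,
```

View pics/w15.png

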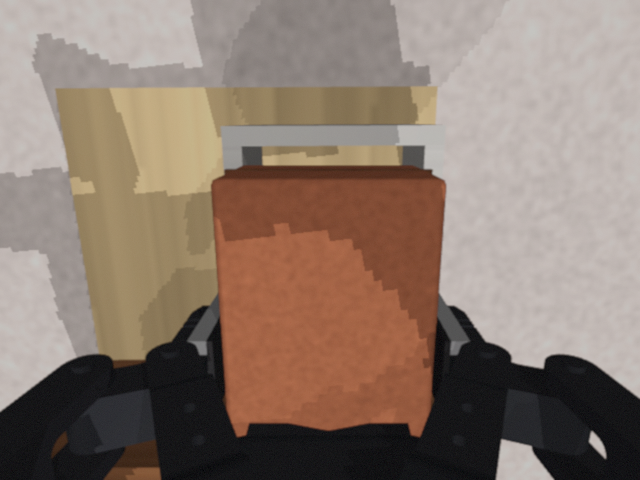

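View pics/s15c.png

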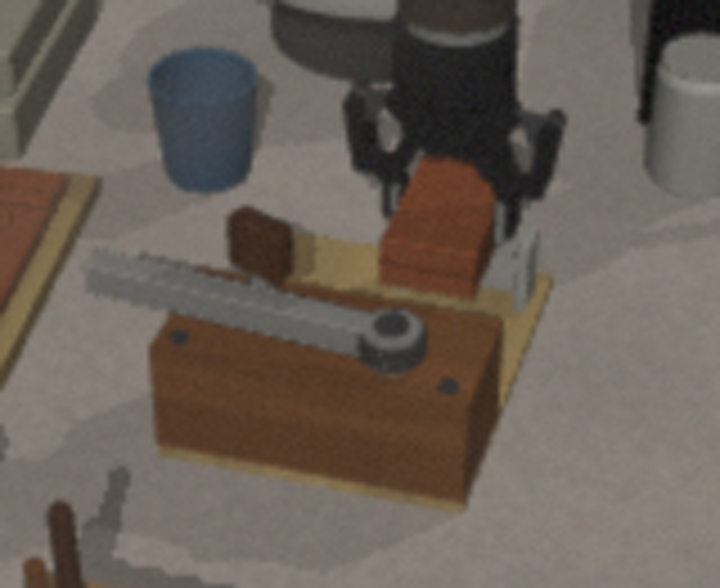

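```bash
python3 - <<'E'
from h import *
C=wcam("w15");p=ray(C,[(331,146),(331,126),(222,135),(442,135)],.065);print(p)
c=np.array([.483,-.2022]);a=-.1;Rm=np.array([[np.cos(a),-np.sin(a)],[np.sin(a),np.cos(a)]])
print((p[:,:2]-c)@Rm)
E
```

```text
[[ 0.4766 -0.2636  0.065 ]
 [ 0.4758 -0.2716  0.065 ]
 [ 0.5206 -0.2728  0.065 ]
 [ 0.431  -0.2631  0.065 ]]
[[-0.0002 -0.0617]
 [-0.0003 -0.0697]
 [ 0.0445 -0.0665]
 [-0.0457 -0.0658]]
```

Emit:
{"method": "arm_command", "body": {
  "moves": [0.022, -0.002, 0, -0.005, 0.003, 0, 1, 0.022, -0.001, 0, 0, 0, 0, 1]
}}

```text
clock: 13.62
eef_pos: [0.486, -0.2053, 0.2343]
tool_rot: [0.71, -0.037, -0.703, -0.034]
ft_force: [-1.1, 0.5, -6.7]
grip_width: 0.0607
```

```bash
python3 - <<'E'
from h import *
st();plan([.483,-.2042,.038],np.pi-.1,grip=1)
E
```

```text
t 13.6167 grasp [ 0.4875 -0.2059  0.0793] th 3.0412129271970367 xaxis [ 0.0096 -0.004  -0.9999] zaxis [-0.9949  0.1002 -0.01  ] F [-1.1284  0.5157 -6.7292] w 0.060735164894955486 q [-0.3997  0.4267 -0.2029  0.9308  0.     -1.8701]
2 rows; D [-0.003   0.0011 -0.0413] rv [-0.0004 -0.01   -0.003 ]
0.0206,-0.0005,0.0018,-0.0002,-0.005,-0.0015,1,
0.0206,-0.0004,0.0017,-0.0002,-0.005,-0.0015,1,
```

Emit:
{"method": "arm_command", "body": {
  "moves": [0.004, -0.001, 0.004, 0, -0.01, -0.003, 1, 0.01, 0, 0.001, 0, 0, 0, 1]
}}

```text
clock: 13.78
eef_pos: [0.4812, -0.2029, 0.2197]
tool_rot: [-0.705, 0.035, 0.707, 0.035]
ft_force: [-0.0, -0.2, -5.6]
grip_width: 0.0608
```

```bash
python3 - <<'E'
from h import *
st();plan([.483,-.2042,.038],np.pi-.1,grip=1)
E
```

```text
t 13.7833 grasp [ 0.4808 -0.2028  0.0647] th 3.042807688822308 xaxis [-0.0022  0.0009 -1.    ] zaxis [-0.9951  0.0986  0.0023] F [-0.0233 -0.1713 -5.5662] w 0.06077934315811944 q [-0.3991  0.4403 -0.2265  0.9063 -0.     -1.8711]
1 rows; D [ 0.0018 -0.0013 -0.0267] rv [0.0012 0.0023 0.0007]
0.0267,0.0011,-0.002,0.0012,0.0023,0.0007,1,
```

Emit:
{"method": "arm_command", "body": {
  "moves": [0.007, 0.001, -0.001, 0, 0, 0, 1, 0.007, 0, 0, 0, 0, 0, 1, 0.006, 0, 0, 0, 0, 0, 1]
}}

```text
clock: 14.03
eef_pos: [0.4826, -0.2036, 0.201]
tool_rot: [-0.706, 0.034, 0.707, 0.035]
ft_force: [-1.5, 0.2, -5.3]
grip_width: 0.061
```

```bash
python3 - <<'E'
from h import *
st();plan([.483,-.2042,.036],np.pi-.1,grip=1)
E
```

```text
t 14.0333 grasp [ 0.4824 -0.2035  0.046 ] th 3.0441635746106215 xaxis [-0.0015  0.0004 -1.    ] zaxis [-0.9953  0.0973  0.0015] F [-1.5216  0.1745 -5.2728] w 0.060969817093134454 q [-0.3991  0.4665 -0.2426  0.8632 -0.0002 -1.8725]
1 rows; D [ 0.0004 -0.0006 -0.01  ] rv [0.0026 0.0015 0.0002]
0.01,0.0006,-0.0005,0.0026,0.0015,0.0002,1,
```

Emit:
{"method": "arm_command", "body": {
  "moves": [0.006, 0.001, 0, 0.002, 0.001, 0, 1, 0.004, 0, 0, 0, 0, 0, 1, 0.002, 0, 0, 0, 0, 0, 1]
}}

```text
clock: 14.28
eef_pos: [0.4833, -0.2047, 0.1893]
tool_rot: [0.707, -0.035, -0.706, -0.035]
ft_force: [-3.7, 5.1, 12.4]
grip_width: 0.0614
```

```bash
python3 - <<'E'
from h import *
st()
E
```

```text
t 14.2833 grasp [ 0.4836 -0.2047  0.0343] th 3.042196364107301 xaxis [ 0.0016 -0.0001 -1.    ] zaxis [-0.9951  0.0992 -0.0016] F [-3.7224  5.0958 12.444 ] w 0.061399007703813464 q [-0.4008  0.4828 -0.2531  0.8333  0.0005 -1.8722]
```

Emit:
{"method": "arm_command", "body": {
  "moves": [-0.001, 0, 0, 0, 0, 0, -0.5, 0, 0, 0, 0, 0, 0, -1, 0, 0, 0, 0, 0, 0, -1, 0, 0, 0, 0, 0, 0, -1, 0, 0, 0, 0, 0, 0, -1, -0.02, 0, 0, 0, 0, 0, -1, -0.03, 0, 0, 0, 0, 0, -1, -0.035, 0, 0, 0, 0, 0, -1, -0.035, 0, 0, 0, 0, 0, -1, -0.035, 0, 0, 0, 0, 0, -1]
}}

```text
clock: 15.12
eef_pos: [0.4818, -0.2045, 0.3482]
tool_rot: [-0.705, 0.035, 0.708, 0.036]
ft_force: [0.4, -0.1, -0.6]
grip_width: 0.0854
```

```bash
python3 - <<'E'
from h import *
snap("wrist","w16");st()
E
```

```text
t 15.1667 grasp [ 0.4851 -0.2058  0.2014] th 3.0418912797371234 xaxis [ 0.0088 -0.0034 -1.    ] zaxis [-0.995   0.0995 -0.0091] F [ 1.1038 -0.5045  3.9787] w 0.08525580904323507 q [-0.4015  0.312  -0.0261  1.2233  0.0003 -1.8725]
```

View pics/w16.png

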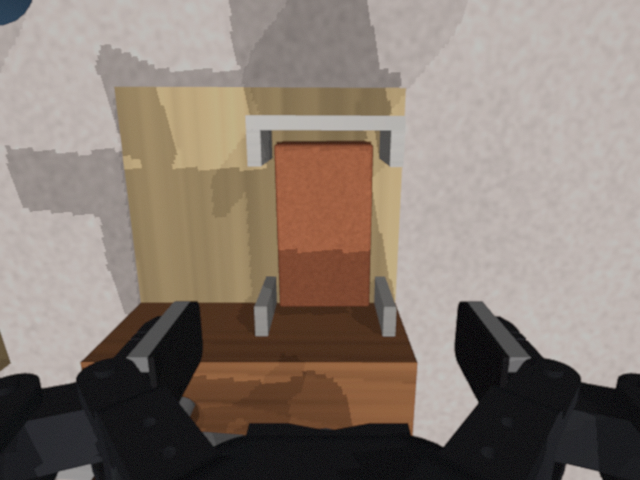

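```bash
python3 - <<'E'
from h import *
C=wcam("w16");p=ray(C,[(276,142),(371,142),(370,306),(280,305)],.05);c=np.array([.483,-.2022]);a=-.1;Rm=np.array([[np.cos(a),-np.sin(a)],[np.sin(a),np.cos(a)]])
print((p[:,:2]-c)@Rm,((p[:,:2]-c)@Rm).mean(0))
plan([.4066,.3397,.2],1.83,n=15)
E
```

```text
[[ 0.0296 -0.0542]
 [-0.0289 -0.0541]
 [-0.0312  0.0558]
 [ 0.0304  0.0549]] [-0.      0.0006]
15 rows; D [-0.0771  0.545  -0.0014] rv [ 1.2119 -0.0095  0.0033]
-0.0001,-0.0356,0.0087,0.0808,-0.0006,0.0002,-1,
-0.0001,-0.0348,0.0116,0.0808,-0.0006,0.0002,-1,
-0.0001,-0.0338,0.0144,0.0808,-0.0006,0.0002,-1,
-0.0001,-0.0325,0.017,0.0808,-0.0006,0.0002,-1,
-0.0001,-0.031,0.0196,0.0808,-0.0006,0.0002,-1,
-0.0001,-0.0293,0.022,0.0808,-0.0006,0.0002,-1,
-0.0001,-0.0275,0.0243,0.0808,-0.0006,0.0002,-1,
-0,-0.0254,0.0265,0.0808,-0.0006,0.0002,-1,
-0,-0.0232,0.0284,0.0808,-0.0006,0.0002,-1,
-0,-0.0208,0.0302,0.0808,-0.0006,0.0002,-1,
-0,-0.0183,0.0318,0.0808,-0.0006,0.0002,-1,
0,-0.0157,0.0332,0.0808,-0.0006,0.0002,-1,
0,-0.013,0.0343,0.0808,-0.0006,0.0002,-1,
0.0001,-0.0101,0.0353,0.0808,-0.0006,0.0002,-1,
0.0001,-0.0073,0.036,0.0808,-0.0006,0.0002,-1,
```

Emit:
{"method": "arm_command", "body": {
  "moves": [-0.015, -0.035, 0.009, 0.08, 0, 0, -1, -0.01, -0.035, 0.012, 0.08, 0, 0, -1, 0, -0.034, 0.014, 0.08, 0, 0, -1, 0, -0.032, 0.017, 0.08, 0, 0, -1, 0, -0.031, 0.02, 0.08, 0, 0, -1, 0, -0.029, 0.022, 0.08, 0, 0, -1, 0, -0.027, 0.024, 0.08, 0, 0, -1, 0, -0.025, 0.026, 0.08, 0, 0, -1, 0, -0.023, 0.028, 0.08, 0, 0, -1, 0, -0.021, 0.03, 0.08, 0, 0, -1, 0.005, -0.018, 0.032, 0.08, 0, 0, -1, 0.005, -0.016, 0.033, 0.08, 0, 0, -1, 0.005, -0.013, 0.034, 0.08, 0, 0, -1, 0.005, -0.01, 0.035, 0.08, 0, 0, -1, 0.005, -0.007, 0.036, 0.08, 0, 0, -1]
}}

```text
clock: 16.42
eef_pos: [0.4222, 0.3534, 0.3641]
tool_rot: [0.561, -0.439, -0.531, -0.459]
ft_force: [0.5, -1.1, 0.1]
grip_width: 0.0851
```

```bash
python3 - <<'E'
from h import *
st();plan([.4066,.3397,.2],1.83)
E
```

```text
t 16.4167 grasp [0.43   0.3527 0.2093] th 1.765280363604003 xaxis [ 0.0504 -0.004  -0.9987] zaxis [-0.1932  0.9811 -0.0137] F [ 0.5038 -1.0814  0.0749] w 0.08514439168701289 q [ 0.7054  0.3442  0.0397  1.2305 -0.0357  0.5099]
1 rows; D [-0.0156 -0.0137 -0.0091] rv [-0.0644 -0.0153  0.0482]
0.0084,0.0183,-0.0103,-0.0644,-0.0153,0.0482,-1,
```

Emit:
{"method": "arm_command", "body": {
  "moves": [0.008, 0.018, -0.01, -0.064, -0.015, 0.048, -1, 0, 0, 0, 0, 0, 0, -1, 0, 0, 0, 0, 0, 0, -1]
}}

```text
clock: 16.67
eef_pos: [0.4047, 0.3489, 0.3522]
tool_rot: [-0.561, 0.428, 0.564, 0.429]
ft_force: [0.7, 0.2, 0.8]
grip_width: 0.0849
```

```bash
python3 - <<'E'
from h import *
snap("wrist","w17");st()
E
```

```text
t 16.7167 grasp [0.404  0.3484 0.1969] th 1.8391505980836942 xaxis [-0.0034  0.0012 -1.    ] zaxis [-0.2651  0.9642  0.0021] F [-0.3937 -0.0245 -0.9974] w 0.08565827549151765 q [ 0.71    0.3357 -0.0045  1.2325  0.0031  0.4416]
```

View pics/w17.png

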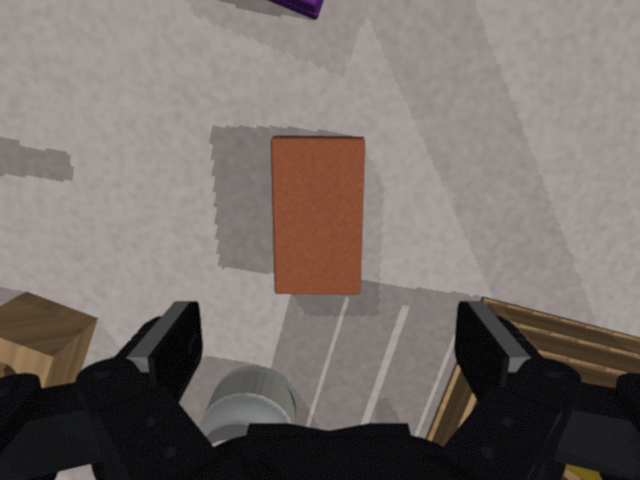

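```bash
python3 - <<'E'
from h import *
C=wcam("w17")
M=[[sx*.055,sy*.031,.04] for sx,sy in [(-1,-1),(-1,1),(1,1),(1,-1)]]
uv=np.array([(273,138),(363,139),(360,293),(276,293)],float)
x,r=fit([C]*4,M,uv,[.41,.34,.26]);print(x,r.round(1).tolist())
M3=Rd(theta(bot.get_obs())).as_matrix()
g=np.r_[x[:2],0]
for z in (0,.05,.1):
    p=ray(C,[(485,299),(440,415),(250,410)],z);print(z,p, (p-g)@M3[:,1:])
plan([x[0],x[1],.06],x[2]+np.pi/2)
E
```

```text
[0.405  0.3442 0.2595] [[-2.6, -0.9], [3.3, -1.1], [1.3, 2.5], [-1.4, 2.0]]
0 [[0.4421 0.4951 0.    ]
 [0.5574 0.4965 0.    ]
 [0.5966 0.3324 0.    ]] [[-0.0758  0.1356]
 [-0.1873  0.1064]
 [-0.1817 -0.0622]]
0.05 [[0.4261 0.4697 0.05  ]
 [0.5235 0.4709 0.05  ]
 [0.5566 0.3324 0.05  ]] [[-0.0537  0.1154]
 [-0.1478  0.0908]
 [-0.1431 -0.0516]]
0.1 [[0.4102 0.4444 0.1   ]
 [0.4896 0.4454 0.1   ]
 [0.5166 0.3323 0.1   ]] [[-0.0316  0.0952]
 [-0.1084  0.0751]
 [-0.1045 -0.041 ]]
4 rows; D [ 0.0005 -0.004  -0.1369] rv [ 0.0088  0.0021 -0.003 ]
0.0342,0,-0.0011,0.0022,0.0005,-0.0008,-1,
0.0342,0.0001,-0.001,0.0022,0.0005,-0.0008,-1,
0.0342,0.0001,-0.001,0.0022,0.0005,-0.0008,-1,
0.0342,0.0001,-0.001,0.0022,0.0005,-0.0008,-1,
```

Emit:
{"method": "arm_command", "body": {
  "moves": [0.03, 0, -0.001, 0.004, 0, 0, -1, 0.03, 0, -0.001, 0.004, 0, 0, -1, 0.03, 0, -0.001, 0, 0, 0, -1, 0.025, 0.001, -0.001, 0, 0, 0, -1, 0.018, 0.001, 0, 0, 0, 0, -1]
}}

```text
clock: 17.13
eef_pos: [0.4097, 0.3451, 0.2246]
tool_rot: [0.561, -0.424, -0.558, -0.441]
ft_force: [0.7, -1.3, 0.0]
grip_width: 0.0856
```

```bash
python3 - <<'E'
from h import *
st();plan([.4055,.342,.027],1.83)
E
```

```text
t 17.1333 grasp [0.4125 0.3476 0.0696] th 1.8247378523003268 xaxis [ 0.018   0.0164 -0.9997] zaxis [-0.2512  0.9679  0.0113] F [ 0.6717 -1.2814  0.0396] w 0.08562813444100749 q [ 0.6998  0.4465 -0.2008  0.8992  0.0009  0.446 ]
2 rows; D [-0.0042 -0.0031 -0.0426] rv [-0.0054  0.0113  0.0215]
0.0212,0.0029,-0.0012,-0.0027,0.0056,0.0108,-1,
0.0213,0.0027,-0.0011,-0.0027,0.0056,0.0108,-1,
```

Emit:
{"method": "arm_command", "body": {
  "moves": [0.018, 0.004, -0.002, -0.003, 0.006, 0.011, -1, 0.015, 0.003, -0.001, -0.003, 0.006, 0.011, -1]
}}

```text
clock: 17.3
eef_pos: [0.4055, 0.3394, 0.1904]
tool_rot: [0.56, -0.432, -0.559, -0.432]
ft_force: [0.3, 0.3, 0.4]
grip_width: 0.0855
```

```bash
python3 - <<'E'
from h import *
st();plan([.4055,.342,.027],1.83)
E
```

```text
t 17.3 grasp [0.4058 0.3394 0.0354] th 1.826958753775513 xaxis [ 0.0022 -0.0001 -1.    ] zaxis [-0.2534  0.9674 -0.0006] F [0.298  0.2889 0.4187] w 0.08548726742077056 q [ 0.6973  0.4874 -0.2412  0.8405 -0.0015  0.4412]
1 rows; D [ 0.      0.0026 -0.0084] rv [-0.003  -0.0006  0.0021]
0.0084,-0.0007,0.0025,-0.003,-0.0006,0.0021,-1,
```

Emit:
{"method": "arm_command", "body": {
  "moves": [0.007, -0.001, 0.003, 0, 0, 0, -1, 0.002, 0, 0, 0, 0, 0, -1, 0, 0, 0, 0, 0, 0, 1, 0, 0, 0, 0, 0, 0, 1, 0, 0, 0, 0, 0, 0, 1, 0, 0, 0, 0, 0, 0, 1, 0, 0, 0, 0, 0, 0, 1, 0, 0, 0, 0, 0, 0, 1]
}}

```text
clock: 17.97
eef_pos: [0.4088, 0.3418, 0.1837]
tool_rot: [0.56, -0.431, -0.557, -0.436]
ft_force: [0.2, -0.4, -2.3]
grip_width: 0.061
```

```bash
python3 - <<'E'
from h import *
st()
E
```

```text
t 17.9667 grasp [0.4099 0.3423 0.0287] th 1.8212232327744207 xaxis [ 0.0076  0.0036 -1.    ] zaxis [-0.2478  0.9688  0.0016] F [ 0.2397 -0.3938 -2.259 ] w 0.060958837737657964 q [ 0.6969  0.5006 -0.2404  0.8216 -0.0022  0.4465]
```

Emit:
{"method": "arm_command", "body": {
  "moves": [-0.02, 0, 0, 0, 0, 0, 1, -0.03, 0, 0, 0, 0, 0, 1, -0.025, 0, 0, 0, 0, 0, 1, 0, 0, 0, 0, 0, 0, 1, 0, 0, 0, 0, 0, 0, 1, 0, 0, 0, 0, 0, 0, 1]
}}

```text
clock: 18.47
eef_pos: [0.4071, 0.3409, 0.2598]
tool_rot: [0.56, -0.432, -0.557, -0.435]
ft_force: [0.7, 0.5, -2.8]
grip_width: 0.061
```

```bash
python3 - <<'E'
from h import *
snap("wrist","w18");st()
C=wcam("w18");o=np.load("pics/w18.npz");M=R.from_quat(o["tool_rot"]).as_matrix()
for y in (.05,.055,.06):
  for z in (-.031,.031): print(y,z,proj(C,o["eef_pos"]+M@[.1437,y,z]))
C=wcam("w14");o=np.load("pics/w14.npz");M=R.from_quat(o["tool_rot"]).as_matrix()
E
```

```text
t 18.5167 grasp [0.4075 0.3406 0.1042] th 1.821621073047352 xaxis [ 0.0037 -0.0003 -1.    ] zaxis [-0.2482  0.9687 -0.0012] F [ 0.2789 -0.4518 -1.5452] w 0.061178147805468604 q [ 0.6977  0.4071 -0.1585  1.0025 -0.0026  0.4468]
0.05 -0.031 [[207.349  185.7823]]
0.05 0.031 [[439.672  185.6191]]
0.055 -0.031 [[205.9016 166.9097]]
0.055 0.031 [[440.9872 166.7499]]
0.06 -0.031 [[204.4194 147.5827]]
0.06 0.031 [[442.3342 147.4266]]
```

View pics/w18.png

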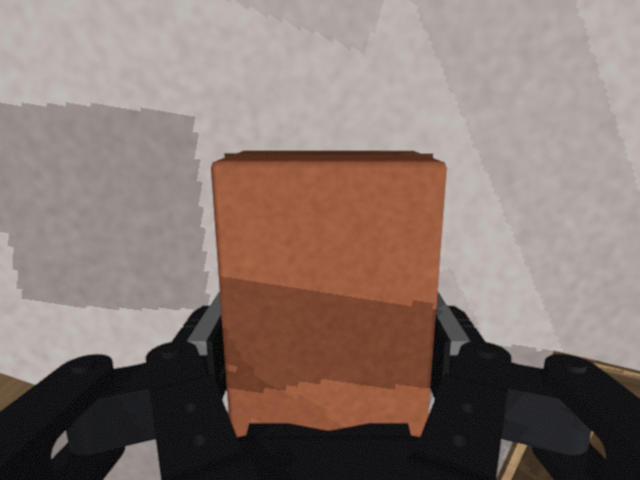

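```bash
python3 - <<'E'
from h import *
plan([.483,-.19,.205],np.pi-.1,n=15,grip=1)
E
```

```text
15 rows; D [ 0.0761 -0.5307  0.1008] rv [-1.22   -0.0032  0.0023]
-0.0067,0.0038,-0.0355,-0.0813,-0.0002,0.0002,1,
-0.0067,0.0067,-0.0351,-0.0813,-0.0002,0.0002,1,
-0.0067,0.0095,-0.0344,-0.0813,-0.0002,0.0002,1,
-0.0067,0.0123,-0.0336,-0.0813,-0.0002,0.0002,1,
-0.0067,0.015,-0.0324,-0.0813,-0.0002,0.0002,1,
-0.0067,0.0176,-0.0311,-0.0813,-0.0002,0.0002,1,
-0.0067,0.0201,-0.0296,-0.0813,-0.0002,0.0002,1,
-0.0067,0.0224,-0.0279,-0.0813,-0.0002,0.0002,1,
-0.0067,0.0246,-0.0259,-0.0813,-0.0002,0.0002,1,
-0.0067,0.0266,-0.0239,-0.0813,-0.0002,0.0002,1,
-0.0067,0.0285,-0.0216,-0.0813,-0.0002,0.0002,1,
-0.0067,0.0301,-0.0192,-0.0813,-0.0002,0.0002,1,
-0.0067,0.0316,-0.0167,-0.0813,-0.0002,0.0002,1,
-0.0067,0.0328,-0.0141,-0.0813,-0.0002,0.0002,1,
-0.0067,0.0339,-0.0114,-0.0813,-0.0002,0.0002,1,
```

Emit:
{"method": "arm_command", "body": {
  "moves": [-0.025, 0.004, -0.035, -0.08, 0, 0, 1, -0.025, 0.007, -0.035, -0.08, 0, 0, 1, -0.025, 0.009, -0.034, -0.08, 0, 0, 1, -0.02, 0.012, -0.033, -0.08, 0, 0, 1, -0.01, 0.015, -0.032, -0.08, 0, 0, 1, 0, 0.017, -0.031, -0.08, 0, 0, 1, 0, 0.02, -0.029, -0.08, 0, 0, 1, 0, 0.022, -0.028, -0.08, 0, 0, 1, 0, 0.024, -0.026, -0.08, 0, 0, 1, 0, 0.026, -0.024, -0.08, 0, 0, 1, 0, 0.028, -0.022, -0.08, 0, 0, 1, 0, 0.03, -0.019, -0.08, 0, 0, 1, 0, 0.031, -0.017, -0.08, 0, 0, 1, 0, 0.032, -0.014, -0.08, 0, 0, 1, 0, 0.03, -0.011, -0.08, 0, 0, 1]
}}

```text
clock: 19.77
eef_pos: [0.4945, -0.1943, 0.3461]
tool_rot: [-0.696, 0.018, 0.718, 0.014]
ft_force: [0.7, -0.1, -1.6]
grip_width: 0.0611
```

```bash
python3 - <<'E'
from h import *
st();plan([.483,-.2005,.19],np.pi-.1,grip=1)
E
```

```text
t 19.7667 grasp [ 0.4896 -0.1952  0.1912] th 3.0964799801217087 xaxis [-0.0315 -0.0055 -0.9995] zaxis [-0.9985  0.0451  0.0312] F [ 0.6753 -0.1337 -1.6045] w 0.06105850723148239 q [-0.3703  0.3462 -0.0051  1.2468 -0.0166 -1.8959]
1 rows; D [-0.0115 -0.0062 -0.0011] rv [ 0.055   0.031  -0.0078]
0.0015,0.0067,0.0112,0.055,0.031,-0.0078,1,
```

Emit:
{"method": "arm_command", "body": {
  "moves": [0.005, 0.006, 0.011, 0.055, 0.031, -0.008, 1, 0.015, 0, 0, 0, 0, 0, 1]
}}

```text
clock: 19.93
eef_pos: [0.4847, -0.2072, 0.3241]
tool_rot: [0.707, -0.039, -0.705, -0.037]
ft_force: [0.0, 0.7, -1.6]
grip_width: 0.0611
```

```bash
python3 - <<'E'
from h import *
st();plan([.483,-.2005,.14],np.pi-.1,grip=1)
E
```

```text
t 19.9333 grasp [ 0.485  -0.2076  0.1691] th 3.034465290545712 xaxis [ 0.0018 -0.0025 -1.    ] zaxis [-0.9943  0.1069 -0.0021] F [ 0.0435  0.7187 -1.6374] w 0.06107843949052401 q [-0.4036  0.3409 -0.0728  1.1545 -0.0016 -1.8673]
1 rows; D [-0.0017  0.0067 -0.0291] rv [-0.0071 -0.0021 -0.0023]
0.0291,-0.0066,0.0025,-0.0071,-0.0021,-0.0023,1,
```

Emit:
{"method": "arm_command", "body": {
  "moves": [0.015, -0.006, 0.003, -0.007, -0.002, -0.002, 1, 0.015, -0.001, 0.001, 0, 0, 0, 1, 0.008, 0, 0, 0, 0, 0, 1]
}}

```text
clock: 20.18
eef_pos: [0.4791, -0.2021, 0.2785]
tool_rot: [-0.703, 0.036, 0.709, 0.038]
ft_force: [-0.8, 0.2, -2.4]
grip_width: 0.0614
```

```bash
python3 - <<'E'
from h import *
snap("wrist","w19");snap("side","s19");st();plan([.483,-.2005,.1],np.pi-.1,grip=1)
s=cv2.imread("pics/s19.png");cv2.imwrite("pics/s19c.png",cv2.resize(s[150:290,240:400],None,fx=4.5,fy=4.2,interpolation=cv2.INTER_CUBIC))
E
```

```text
t 20.2833 grasp [ 0.4776 -0.2011  0.1237] th 3.0365093200430984 xaxis [-0.0096  0.0037 -0.9999] zaxis [-0.9944  0.1049  0.0099] F [-0.7365 -0.9275 -1.7408] w 0.06103421585012912 q [-0.3985  0.3731 -0.1537  1.0542 -0.0003 -1.8641]
1 rows; D [ 0.004   0.0012 -0.0237] rv [-0.0051  0.0099  0.0027]
0.0236,-0.0016,-0.004,-0.0051,0.0099,0.0027,1,
```

View pics/w19.png

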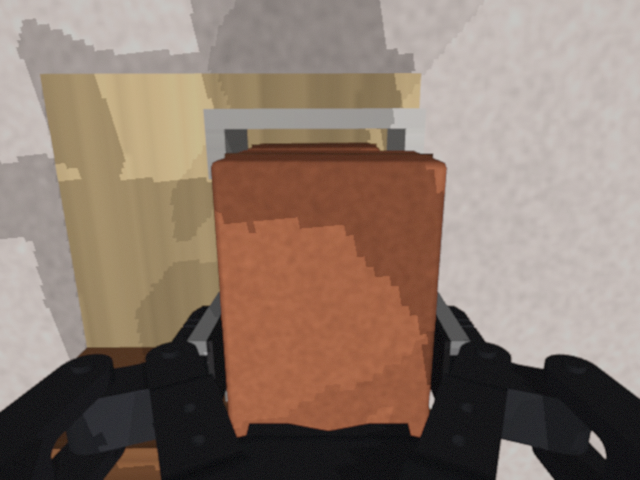

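View pics/s19c.png

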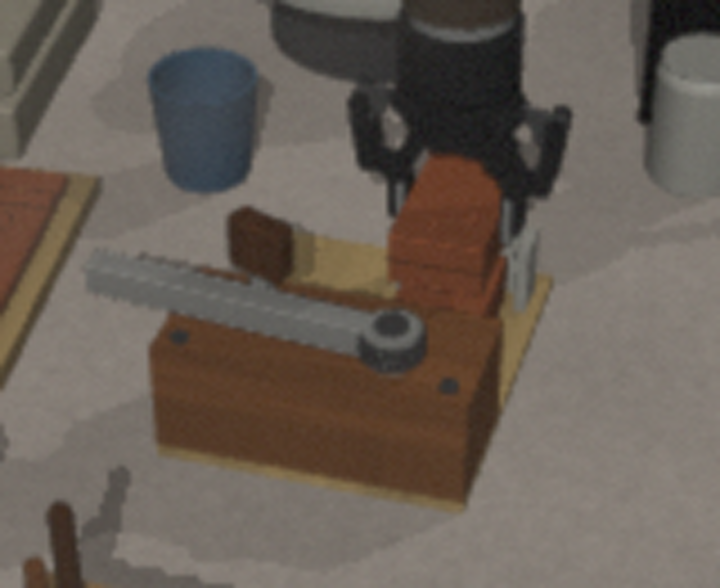

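Emit:
{"method": "arm_command", "body": {
  "moves": [0.01, -0.001, -0.004, -0.005, 0.01, 0.003, 1, 0.009, 0, -0.001, 0, 0, 0, 1, 0.006, 0, 0, 0, 0, 0, 1]
}}

```text
clock: 20.53
eef_pos: [0.4855, -0.2014, 0.2543]
tool_rot: [0.707, -0.036, -0.705, -0.035]
ft_force: [0.7, 1.0, -2.4]
grip_width: 0.0612
```

```bash
python3 - <<'E'
from h import *
st();plan([.483,-.2005,.08],np.pi-.1,grip=1)
E
```

```text
t 20.5333 grasp [ 0.486  -0.2017  0.0993] th 3.0423034897479218 xaxis [ 0.0032 -0.0017 -1.    ] zaxis [-0.9951  0.0991 -0.0033] F [ 0.676   0.9615 -2.4238] w 0.061196332384782184 q [-0.3931  0.4032 -0.1792  0.9848 -0.0004 -1.8646]
1 rows; D [-0.0025  0.0009 -0.0193] rv [ 0.0007 -0.0033 -0.0014]
0.0193,-0.0007,0.0027,0.0007,-0.0033,-0.0014,1,
```

Emit:
{"method": "arm_command", "body": {
  "moves": [0.006, -0.001, 0.003, 0, -0.003, -0.001, 1, 0.005, 0, 0, 0, 0, 0, 1]
}}

```text
clock: 20.7
eef_pos: [0.4829, -0.1999, 0.2428]
tool_rot: [0.706, -0.035, -0.706, -0.035]
ft_force: [-0.8, 0.1, -1.3]
grip_width: 0.0608
```

```bash
python3 - <<'E'
from h import *
st();plan([.483,-.2005,.08],np.pi-.1,grip=1)
E
```

```text
t 20.7 grasp [ 0.4829 -0.1999  0.0878] th 3.0429050721878483 xaxis [ 0.0003 -0.0004 -1.    ] zaxis [-0.9951  0.0985 -0.0003] F [-0.827   0.1135 -1.2817] w 0.060807039550090876 q [-0.3923  0.4121 -0.2001  0.9582 -0.0003 -1.8645]
1 rows; D [ 0.0001 -0.0006 -0.0078] rv [ 0.0013 -0.0003 -0.0004]
0.0078,0.0006,-0.0002,0.0013,-0.0003,-0.0004,1,
```

Emit:
{"method": "arm_command", "body": {
  "moves": [0.004, 0, 0, 0.001, 0, 0, 1, 0.003, 0, 0, 0, 0, 0, 1, 0.002, 0, 0, 0, 0, 0, 1]
}}

```text
clock: 20.95
eef_pos: [0.4826, -0.1997, 0.2329]
tool_rot: [-0.706, 0.035, 0.706, 0.035]
ft_force: [-0.9, 0.0, -1.9]
grip_width: 0.061
```

```bash
python3 - <<'E'
from h import *
st()
E
```

```text
t 20.95 grasp [ 0.4826 -0.1997  0.0779] th 3.041943156475512 xaxis [-0.0002 -0.0003 -1.    ] zaxis [-0.995   0.0995  0.0001] F [-0.9084  0.0405 -1.8687] w 0.06096925798675162 q [-0.3922  0.4234 -0.2125  0.9349 -0.0004 -1.8634]
```

Not in contact yet; continue gently.

Emit:
{"method": "arm_command", "body": {
  "moves": [0.002, 0, 0, 0, 0, 0, 1, 0.002, 0, 0, 0, 0, 0, 1]
}}

```text
clock: 21.12
eef_pos: [0.4827, -0.1997, 0.2307]
tool_rot: [0.707, -0.035, -0.706, -0.035]
ft_force: [-8.8, 2.6, 26.9]
grip_width: 0.061
```

```bash
python3 - <<'E'
from h import *
st()
E
```

```text
t 21.1167 grasp [ 0.4828 -0.1998  0.0757] th 3.041913553605848 xaxis [ 0.0007 -0.0007 -1.    ] zaxis [-0.995   0.0995 -0.0008] F [-8.8486  2.6114 26.9199] w 0.06102039861729937 q [-0.3922  0.4257 -0.2156  0.9285 -0.0004 -1.8634]
```

Seated (27 N). Relieve, release, rise.

Emit:
{"method": "arm_command", "body": {
  "moves": [-0.001, 0, 0, 0, 0, 0, 0.5, 0, 0, 0, 0, 0, 0, -1, 0, 0, 0, 0, 0, 0, -1, 0, 0, 0, 0, 0, 0, -1, 0, 0, 0, 0, 0, 0, -1, 0, 0, 0, 0, 0, 0, -1, -0.02, 0, 0, 0, 0, 0, -1, -0.03, 0, 0, 0, 0, 0, -1, -0.03, 0, 0, 0, 0, 0, -1, -0.03, 0, 0, 0, 0, 0, -1, -0.03, 0, 0, 0, 0, 0, -1]
}}

```text
clock: 22.03
eef_pos: [0.4807, -0.199, 0.3704]
tool_rot: [-0.702, 0.034, 0.71, 0.037]
ft_force: [1.0, 0.7, 0.7]
grip_width: 0.0855
```

```bash
python3 - <<'E'
from h import *
snap("wrist","w20");st();snap("side","s20")
s=cv2.imread("pics/s20.png");cv2.imwrite("pics/s20c.png",cv2.resize(s[150:290,240:400],None,fx=4.5,fy=4.2,interpolation=cv2.INTER_CUBIC))
E
```

```text
t 22.0833 grasp [ 0.482  -0.1996  0.2223] th 3.0416469600838996 xaxis [-0.0013  0.0001 -1.    ] zaxis [-0.995   0.0998  0.0013] F [3.1601 0.2684 4.0943] w 0.08542608844441199 q [-0.3924  0.2977  0.0095  1.2839 -0.0004 -1.8632]
```

View pics/w20.png

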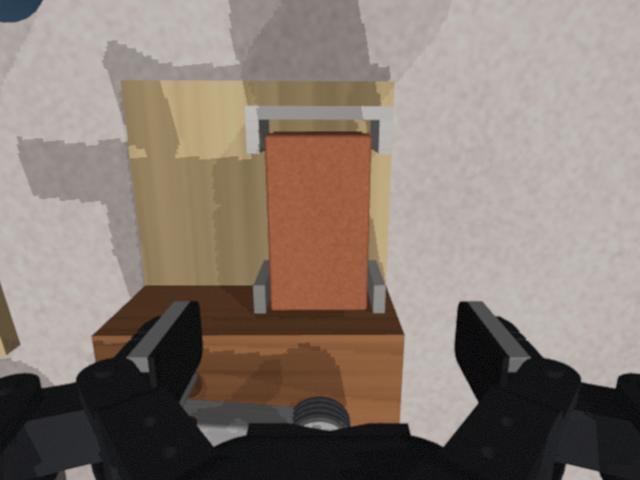

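View pics/s20c.png

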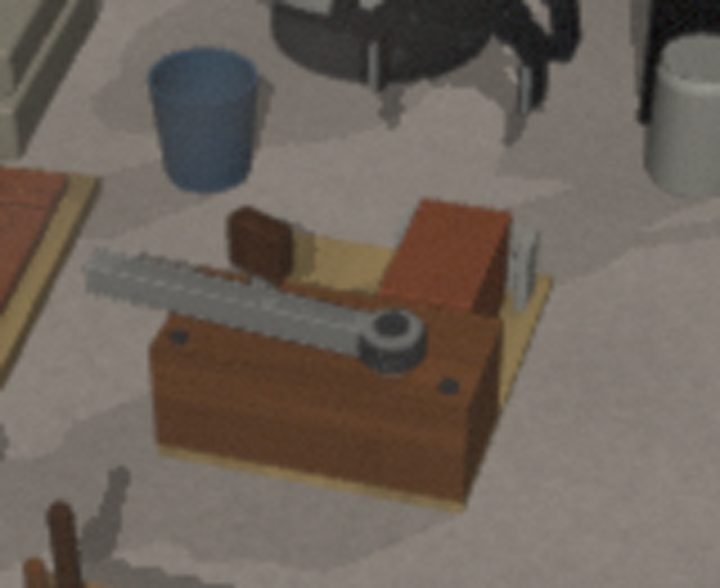

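Emit:
{"method": "arm_command", "body": {
  "moves": [-0.02, 0.03, 0.015, 0, 0, 0, -1, -0.02, 0.035, 0.015, 0, 0, 0, -1, -0.01, 0.035, 0.015, 0, 0, 0, -1, 0, 0.035, 0.015, 0, 0, 0, -1, 0, 0.03, 0.015, 0, 0, 0, -1, 0, 0.02, 0.01, 0, 0, 0, -1, 0, 0, 0, 0, 0, 0, -1]
}}

```text
clock: 22.72
eef_pos: [0.3781, -0.381, 0.4245]
tool_rot: [0.706, -0.033, -0.706, -0.031]
ft_force: [0.0, 0.3, -0.1]
grip_width: 0.0852
```

```bash
python3 - <<'E'
from h import *
C=wcam("w20");p=ray(C,[(266,134),(370,134),(368,309),(270,309)],.09);c=np.array([.483,-.2022]);a=-.1;Rm=np.array([[np.cos(a),-np.sin(a)],[np.sin(a),np.cos(a)]])
q=(p[:,:2]-c)@Rm;print(q,q.mean(0))
snap("top","t21");st()
E
```

```text
[[ 0.029  -0.0538]
 [-0.0304 -0.0537]
 [-0.032   0.0556]
 [ 0.0308  0.0552]] [-0.0006  0.0008]
t 22.7667 grasp [ 0.3788 -0.3799  0.2693] th 3.0518765775997223 xaxis [ 0.0002 -0.0005 -1.    ] zaxis [-0.996   0.0896 -0.0003] F [-0.3539 -0.015  -0.3035] w 0.08563239724936708 q [-0.7867  0.3062  0.1442  1.4083 -0.0002 -2.2678]
```

View pics/t21.png

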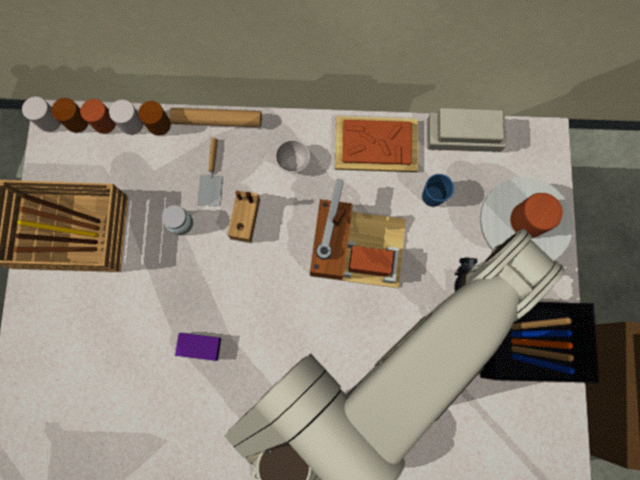

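```bash
python3 - <<'E'
from h import *
snap("side","s21");print(bot.job_done())
E
```

```text
the job is handed in; nothing more can be done
None
```

View pics/s21.png

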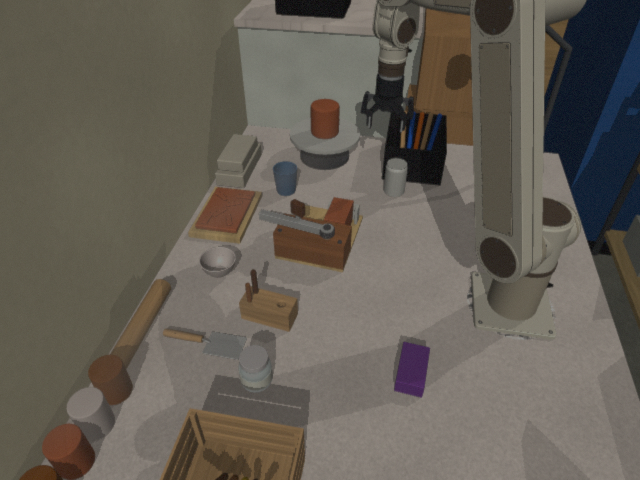

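The job is done and handed in at about 23 s of the 72 s allowed.

- **Keeper and pin:** I swung the keeper back with the pin and pushed the pin down until it touched bottom. The tip was at about 55 mm, with 34 N read at the wrist as it bottomed. In the last side picture the pin (298,208) stands in its hole and holds the arm (290,222) clear of the cradle.
- **Moulds:** The mould nearer the stand pulled about 5.5 N when lifted, so it is the solid one and went in first. The other pulled about 2 N and went on top.
- **Stack position:** Measured from the wrist pictures, each mould's centre is within about 1 mm of the cradle's centre, and both lie flat and square.
- **Other things on the bench:** The last top and side pictures show the jar, bowl, cup, can, spatula and purple block where they started. I compared these by eye.

**What disagreed:** My first grip on the pin was too high on its head, so I regrasped it before lifting. The wrist camera differed from the fixed cameras by about 2 to 6 mm. I averaged the two for the hole and the moulds, and used the wrist view for the pin head and the final stack check.

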